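Pick the carbide gauge block by balance and seat it in the nest

TASK

Two look-alike gauge blocks lie at the left of the drawer, one of steel and one of heavier carbide: set them gently on opposite pans of the balance, let go, and see which side drops. Take the block that dropped and leave the other on its pan; lay it between the nest's rails, slide it in under the hood until you feel the sprung stop, press it on the stop with about 8 N for about a second (never more than 15 N), then let go and leave it there. Do not disturb the other tools.

Things in the scene. Friction and masses are not known exactly. Their poses are not given: they have to be found in the camera images.
- block_p_mid (a point): centre (half-way up) of one of the two look-alike plain steel-grey gauge blocks, 64 mm long (its x axis) x 16 mm wide (y) x 32 mm high (z), resting on a 64 x 16 mm face; 0.24 to 0.5 kg. It starts upright on the drawer's cork floor, whose top is 4 mm above the work surface. Neither looks nor name tell which is heavier.
- block_q_mid (a point): centre of the other look-alike block, the same size and described in the same way
- block_p: the same block as block_p_mid, with origin at the centre of its underside
- block_q: the same block as block_q_mid, with origin at the centre of its underside
- balance: fixed pivot balance: base 100 x 130 mm, 10 mm thick, two brass cheeks in the middle up to 60 mm, and a see-saw beam 220 mm long along its y axis with a brass pan at either end, 100 mm from the pivot. Origin at the centre of the base's underside; the pivot axis is its x axis, 55 mm above the origin.
- beam (a joint): tilt of the balance's beam, rad, -0.06 to 0.06: positive means that the left (+y) pan is up and the right one has dropped, negative the reverse. Oil-damped: it turns as soon as a block weighs on a pan, settles in about 1 s, and when empty stays where it was left. The pans travel about 6 mm up and down from level.
- pan_left (a point): centre of the floor of the pan at the balance's +y end. The pan is 84 mm along its x axis by 40 mm along y (79 x 35 mm inside), with a rim 3 mm high; z is its upward normal and tilts with the beam. Blocks lie with their length along the pan's x axis, well centred (within about 14 mm).
- pan_right (a point): centre of the floor of the pan at the balance's -y end, otherwise the same
- hood: fixed painted hood of the nest, 60 mm long (its x axis), 46 mm wide, top 62 mm above its origin, open towards its -x side; the opening is 26 mm wide and 42 mm high between cheeks 10 mm thick. Origin on the cork floor under the middle of the open face.
- mouth (a point): middle of the hood's open face, on the flat bed where the block slides (14 mm above the hood's origin); x points into the hood. The bed is 50 mm wide and reaches 90 mm out from the open face; on it two rails 5 mm high, 6 mm wide, 19.6 mm apart run the whole 90 mm along x and guide the 16 mm wide block. Grip the block near its rear, or push it from behind, to keep fingers outside the hood.
- inside (a point): point on the bed 15 mm inside the hood (axes as mouth). Near it is a sprung stop, out of sight from above: its face stands anywhere from 8 to 27 mm past the open face, different every time, so it must be found by feel. It yields 1 mm for every 6 N; its force on the block is the pressing force. On letting go it may push the block back a few mm.
- thread_mic: bystander: C-frame thread micrometer lying flat, about 150 mm long
- dial: bystander: dial indicator lying face up, 56 mm across, 18 mm thick
- spanner: bystander: brass C-spanner lying flat, about 170 mm long, 6 mm thick
- small_gauge: bystander: smaller gauge block, 30 x 9 mm, standing 35 mm high; not one of the pair
- driver: bystander: screwdriver, 170 mm long, lying flat
Mind the look-alikes: they are no part of the job. Leave any yellow look-alike of the block_q alone.

How it is judged:
On the way, in this order (a step that is already met when the one before it is completed fails the run):
1. the two blocks lie on opposite pans, let go, and the beam has dropped to one side and settled ((((x of block_p_mid in the frame of pan_left between -0.018 and 0.018 m and y of block_p_mid in the frame of pan_left between -0.014 and 0.014 m and z of block_p_mid in the frame of pan_left between 0.009 and 0.023 m) and (x of block_q_mid in the frame of pan_right between -0.018 and 0.018 m and y of block_q_mid in the frame of pan_right between -0.014 and 0.014 m and z of block_q_mid in the frame of pan_right between 0.009 and 0.023 m)) or ((x of block_q_mid in the frame of pan_left between -0.018 and 0.018 m and y of block_q_mid in the frame of pan_left between -0.014 and 0.014 m and z of block_q_mid in the frame of pan_left between 0.009 and 0.023 m) and (x of block_p_mid in the frame of pan_right between -0.018 and 0.018 m and y of block_p_mid in the frame of pan_right between -0.014 and 0.014 m and z of block_p_mid in the frame of pan_right between 0.009 and 0.023 m))) and contact force between each of block_p, block_q and the fingers below 0.1 N and (value of joint beam above 0.045 rad or value of joint beam below -0.045 rad) and velocity of joint beam between -0.05 and 0.05 rad/s), for 0.3 s.
2. the heavier block is in the nest, reaching under the hood, pressed on the sprung stop with 4 to 12 N for half a second, while the lighter one lies on its pan (((y of block_p_mid in the frame of mouth between -0.005 and 0.005 m and z of block_p_mid in the frame of mouth between 0.012 and 0.02 m and x of block_p_mid in the frame of mouth between -0.03 and 0.008 m and angle between the x axis of block_p_mid and the x axis of mouth, either way round below 0.12 rad and contact force between block_p and hood between 4 and 12 N and ((x of block_q_mid in the frame of pan_left between -0.018 and 0.018 m and y of block_q_mid in the frame of pan_left between -0.014 and 0.014 m and z of block_q_mid in the frame of pan_left between 0.009 and 0.023 m) or (x of block_q_mid in the frame of pan_right between -0.018 and 0.018 m and y of block_q_mid in the frame of pan_right between -0.014 and 0.014 m and z of block_q_mid in the frame of pan_right between 0.009 and 0.023 m)) and contact force between block_q and the fingers below 0.1 N and contact force between block_q and balance between 1 and 3.5 N) or (y of block_q_mid in the frame of mouth between -0.005 and 0.005 m and z of block_q_mid in the frame of mouth between 0.012 and 0.02 m and x of block_q_mid in the frame of mouth between -0.03 and 0.008 m and angle between the x axis of block_q_mid and the x axis of mouth, either way round below 0.12 rad and contact force between block_q and hood between 4 and 12 N and ((x of block_p_mid in the frame of pan_left between -0.018 and 0.018 m and y of block_p_mid in the frame of pan_left between -0.014 and 0.014 m and z of block_p_mid in the frame of pan_left between 0.009 and 0.023 m) or (x of block_p_mid in the frame of pan_right between -0.018 and 0.018 m and y of block_p_mid in the frame of pan_right between -0.014 and 0.014 m and z of block_p_mid in the frame of pan_right between 0.009 and 0.023 m)) and contact force between block_p and the fingers below 0.1 N and contact force between block_p and balance between 1 and 3.5 N))), for 0.5 s.
At the end, for the whole second after the job is handed in: The heavier block lies released and still on the nest's bed between the rails, upright, in line with them within 0.12 rad, its front at least 2 mm inside the hood; the lighter block lies released and still on one of the pans, within 18 mm of its centre lengthwise and 14 mm across (((y of block_p_mid in the frame of mouth between -0.005 and 0.005 m and z of block_p_mid in the frame of mouth between 0.012 and 0.02 m and x of block_p_mid in the frame of mouth between -0.03 and 0.008 m and angle between the x axis of block_p_mid and the x axis of mouth, either way round below 0.12 rad and ((x of block_q_mid in the frame of pan_left between -0.018 and 0.018 m and y of block_q_mid in the frame of pan_left between -0.014 and 0.014 m and z of block_q_mid in the frame of pan_left between 0.009 and 0.023 m) or (x of block_q_mid in the frame of pan_right between -0.018 and 0.018 m and y of block_q_mid in the frame of pan_right between -0.014 and 0.014 m and z of block_q_mid in the frame of pan_right between 0.009 and 0.023 m)) and contact force between each of block_q, block_p and the fingers below 0.1 N and contact force between block_q and balance between 1 and 3.5 N and linear speed of each of block_p, block_q below 0.01 m/s and angle between block_p_mid's own z axis and vertical below 0.1 rad) or (y of block_q_mid in the frame of mouth between -0.005 and 0.005 m and z of block_q_mid in the frame of mouth between 0.012 and 0.02 m and x of block_q_mid in the frame of mouth between -0.03 and 0.008 m and angle between the x axis of block_q_mid and the x axis of mouth, either way round below 0.12 rad and ((x of block_p_mid in the frame of pan_left between -0.018 and 0.018 m and y of block_p_mid in the frame of pan_left between -0.014 and 0.014 m and z of block_p_mid in the frame of pan_left between 0.009 and 0.023 m) or (x of block_p_mid in the frame of pan_right between -0.018 and 0.018 m and y of block_p_mid in the frame of pan_right between -0.014 and 0.014 m and z of block_p_mid in the frame of pan_right between 0.009 and 0.023 m)) and contact force between each of block_p, block_q and the fingers below 0.1 N and contact force between block_p and balance between 1 and 3.5 N and linear speed of each of block_q, block_p below 0.01 m/s and angle between block_q_mid's own z axis and vertical below 0.1 rad))); the robot touches nothing.
It fails at once if a block is pressed on the stop or the hood with more than 15 N (contact force between any of block_p, block_q and hood above 15 N).
It fails at once if a block is let fall (it goes faster than 0.35 m/s while the fingers do not touch it, as after a drop of 6 mm) ((linear speed of block_p above 0.35 m/s and contact force between block_p and the fingers below 0.1 N) or (linear speed of block_q above 0.35 m/s and contact force between block_q and the fingers below 0.1 N)).
It fails at once if another tool is moved by more than 15 mm (distance of any of thread_mic, dial, spanner, small_gauge, driver from where it was at the start of the episode above 0.015 m).
It also fails if it takes over 72 s, if anything falls off the work surface, if the arm or the gripper's body presses on something with over 40 N, if the wrist force passes 120 N, or if a joint passes its speed limit or range.

ROBOT

A 7-joint arm with a two-finger parallel gripper is mounted at the origin on the work surface. World frame = base frame: x ahead of the robot, y to its left, z up, the work surface at z = 0. Lengths are in m, angles in rad, forces in N, time in s.
With the tool pointing down it reaches from about 0.35 to 0.9 m from the base axis. Payload 8.1 kg.
Tool frame: the origin (TCP) lies midway between the tips of the shut fingers; the grasp point (between the pads) lies 19 mm behind it; z points along the fingers, y is the direction in which the jaws open and shut (so a half turn about z gives the same grasp; the last joint's range is limited). The gripper opens to 85 mm and grips with 20 to 120 N. Pads are 22 mm wide; open, the fingers measure 114 mm over their backs; the gripper's body (76 mm by 85 mm) begins 54 mm behind the grasp point. The pads swing forward as they close: fully open they stand 13 mm farther back than shut.
Start: joints at [1.156, 0.434, 0.025, 1.573, -0.012, 1.134, -0.075], TCP at [0.192, -0.595, 0.209] pointing down, gripper open.
Joint ranges: [-2.62, 2.62], [-0.44, 2.09], [-1.27, 1.32], [0.08, 2.57], [-1.32, 4.46], [0.12, 2], [-2.74, 2.74]. Speed limits (rad/s): [2.22, 2.22, 3.01, 3.01, 3.14, 3.14, 3.14].

INTERFACE

Orientations are given as a unit quaternion [x, y, z, w].
In Python, from plant import env, read_camera gives the robot as it stands. The module is installed in compiled form; this text tells all that it offers.
- The arm moves only by the tool move_arm, never from a script. Its argument "increments" is a list of rows, each a list of 7 numbers: the finger opening in cm, from 0 to 8.54, then the shift along the tool's x, y, z in cm, then the turn, a rotation vector about the tool's x, y, z in degrees. In form: [[jaw, x, y, z, wx, wy, wz], ...]. A call has exactly 10 rows; each row shifts and turns the commanded pose from where the row before left it, along the tool's axes as they then stand; what a row does not reach is not made up. A row lasts 1/8 s, in which the tool goes at most 62.5 mm and 10.7 degrees, less where a joint would pass 70% of its speed; a pose out of reach is approached as far as the arm can. A call is refused whole if a number of a shift passes 6.25 or a number of a turn 10.7, either way. A call with a gripper value outside its range is refused whole. The fingers move at their own pace and stop on an object; "squeeze" is the grip in N (left out, the last holds). Time passes only in rows, so rows that do not move let the fingers close, or fill a call up. It gives the time, the measured TCP pose, the force and the opening at its end, in the units of the state.
- env.state(): the state, without advancing time (a new reading comes with each control period).
- read_camera(name): name is "side" or "top" or "wrist"; returns a dict with "pixels" (400x640x3 uint8, blue, green, red), "depth" (400x640 float32, m along the optical axis (not along the pixel's ray), 0 where there is no reading), "mtx" (3x3 intrinsics, pixels), "world_from_camera" (4x4, takes a point from camera to world coordinates); the wrist camera has in their place "tool_from_camera" (4x4, takes a point from camera to tool coordinates, whose origin is the TCP and whose axes are the flange's). Camera axes: x right, y up, looking along -z (the intrinsics and any distortion apply to the point x, -y, -z); pixel columns grow to the right and rows downward; lengths in m; the calibration is good to about 2 mm. A picture is of the moment at which its call begins: read the wrist's pose just before it.
- env.close_job(): hands the job in, once; it reports no verdict.
The state is a dict: "clock": time; "qpos": joint angles; "qvel": joint speeds; "effort": joint torques, N m; "ee_pos": TCP position; "tcp_rot": TCP orientation; "wrist_force": force on the tool from outside, world axes, zero at the start; "moment": the same for the moment, N m; "width": finger opening in m.
Only numpy, scipy, OpenCV 4.12 (cv2) and the standard library are available. Lean on these libraries where they do the work, as an engineer would, in place of code of your own. Each camera call takes 0.05 s, during which the arm holds its last target.

## Working session

There is one attempt and no reset: what is moved stays moved. The work goes in short steps, Python scripts to look and compute and a tool call to move; the robot and the scene stay as the last step left them, time stands still between calls to the robot, and variables do not carry over. Pictures are saved under pics/ and viewed, and the job is handed in when it is done.

Besides the shell and the picture viewer there is one more tool, called after "Emit:" by a JSON object that holds its "api" and its "payload". move_arm: Moves the arm, as the interface text tells. Its arguments: {"type":"object","properties":{"increments":{"type":"array","items":{"type":"array","items":{"type":"number"}}},"squeeze":{"type":"number"}},"required":["increments"]}

```bash
ls; mkdir -p pics; cat > h.py <<'E'
import numpy as np, cv2
from plant import env, read_camera
from scipy.spatial.transform import Rotation as R
def save(name,fn):
    c=read_camera(name); cv2.imwrite('pics/'+fn+'.png',c['pixels']); np.savez('pics/'+fn+'.npz',**{k:v for k,v in c.items()}); return c
def T(s):
    M=np.eye(4); M[:3,:3]=R.from_quat(s['tcp_rot']).as_matrix(); M[:3,3]=s['ee_pos']; return M
def cloud(c,W=None):
    W=c['world_from_camera'] if W is None else W
    d=c['depth'].astype(float); K=c['mtx']; v,u=np.mgrid[0:d.shape[0],0:d.shape[1]]
    P=np.stack([(u-K[0,2])/K[0,0]*d,-(v-K[1,2])/K[1,1]*d,-d],-1)
    P=P@W[:3,:3].T+W[:3,3]; P[d==0]=np.nan; return P
def show(s=None):
    s=s or env.state()
    for k in ('clock','qpos','ee_pos','tcp_rot','wrist_force','moment','width'): print(k,np.round(s[k],4))
    M=T(s)[:3,:3]; print('toolx',M[:,0].round(4),'y',M[:,1].round(4),'z',M[:,2].round(4))
E
python3 - <<'E'
from h import *
show()
for n in('top','side'): 
    c=save(n,n+'0'); print(c['mtx'],c['world_from_camera'], [k for k in c])
E
```

```text
pics
clock 0.0
qpos [ 1.1564  0.4352  0.0249  1.5741 -0.0116  1.134  -0.0751]
ee_pos [ 0.1915 -0.5944  0.2086]
tcp_rot [ 9.879e-01  1.552e-01 -2.000e-04 -8.000e-04]
wrist_force [ 0.1465 -0.5121 -0.1159]
moment [ 0.0007  0.025  -0.0045]
width 0.0853
toolx [ 9.518e-01  3.067e-01 -1.000e-04] y [ 0.3067 -0.9518 -0.0016] z [-6.0e-04  1.4e-03 -1.0e+00]
[[452.76178299   0.         315.86313111]
 [  0.         452.76178299 198.28517721]
 [  0.           0.           1.        ]] [[-0.00279258  0.9962747  -0.08619116  0.39328364]
 [-0.99997652 -0.00224273  0.00647569 -0.05008102]
 [ 0.00625826  0.08620722  0.99625757  1.50416558]
 [ 0.          0.          0.          1.        ]] ['pixels', 'depth', 'mtx', 'world_from_camera']
[[377.40004581   0.         318.44967448]
 [  0.         377.40004581 204.56941742]
 [  0.           0.           1.        ]] [[-0.85414991  0.2359974  -0.46339308  0.05786779]
 [-0.51946404 -0.42865532  0.73919668  0.63808499]
 [-0.02418741  0.87210082  0.48872807  0.54347734]
 [ 0.          0.          0.          1.        ]] ['pixels', 'depth', 'mtx', 'world_from_camera']
```

View pics/top0.png

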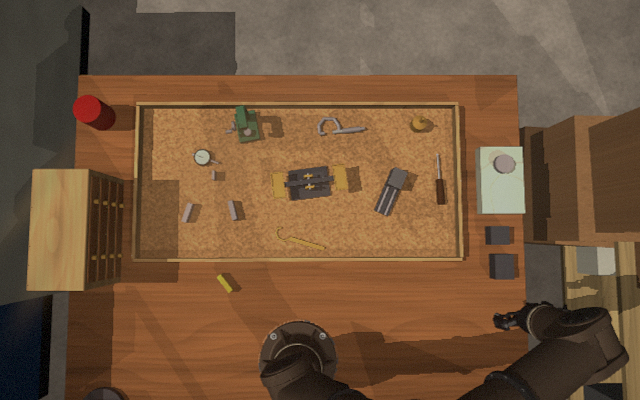

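View pics/side0.png

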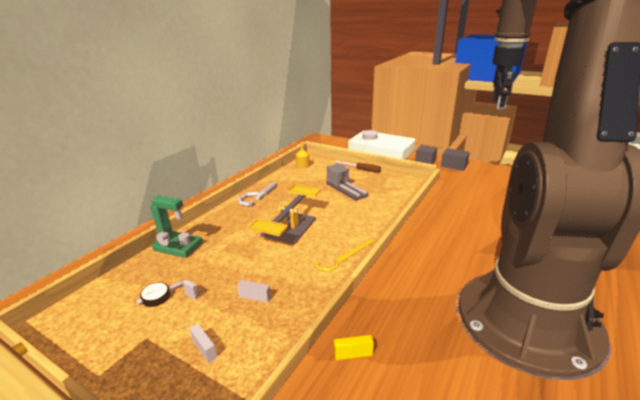

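```bash
python3 - <<'E'
from h import *
c=dict(np.load('pics/top0.npz')); P=cloud(c); np.set_printoptions(suppress=True,precision=3)
for n,(u,v) in dict(b1=(188,212),b2=(234,210),sg=(213,175),panL=(280,185),panR=(341,178),hood=(399,177),rail=(385,205),cork=(260,230),cork2=(360,230),cork3=(200,240),panL2=(276,186),panR2=(346,178),yel=(225,284)).items(): print(n,P[v,u])
# blobs above cork
z=P[...,2]; 
m=((z>0.018)&(P[...,1]<0.42)&(P[...,1]>-0.4)&(P[...,0]>0.3)&(P[...,0]<0.75)).astype(np.uint8)
n,l,s,ce=cv2.connectedComponentsWithStats(m)
for i in range(1,n):
    if s[i,4]<15: continue
    q=P[l==i]; r=cv2.minAreaRect((q[:,:2]*1000).astype(np.float32)); print(s[i],q.mean(0),q[:,2].max(),r)
im=c['pixels'][140:240,160:440]; cv2.imwrite('pics/z.png',cv2.resize(im,None,fx=2.8,fy=2.8,interpolation=2))
E
```

```text
b1 [0.477 0.356 0.034]
b2 [0.483 0.207 0.031]
sg [0.598 0.276 0.034]
panL [0.561 0.055 0.065]
panR [ 0.582 -0.14   0.07 ]
hood [ 0.586 -0.326  0.066]
rail [nan nan nan]
cork [0.418 0.125 0.003]
cork2 [ 0.418 -0.206 -0.001]
cork3 [0.386 0.323 0.001]
panL2 [0.557 0.068 0.067]
panR2 [ 0.592 -0.161 -0.003]
yel [0.245 0.233 0.03 ]
[237 121  23  22 306] [0.734 0.166 0.053] 0.14599698514462434 ((734.807373046875, 164.6636962890625), (41.60778045654297, 69.92308044433594), 10.268766403198242)
[225 127  11   7  42] [0.737 0.216 0.072] 0.08524785594738837 ((737.505126953125, 216.03131103515625), (18.69203758239746, 32.76559829711914), 33.01693344116211)
[414 127   7   5  20] [ 0.747 -0.393  0.04 ] 0.0614515175472643 ((748.1836547851562, -392.252685546875), (15.723442077636719, 4.687199115753174), 81.90496826171875)
[341 130  11   3  20] [ 0.747 -0.162  0.022] 0.0268747889951233 ((746.4098510742188, -160.62611389160156), (33.093013763427734, 6.2388105392456055), 88.61892700195312)
[192 149  19  17 205] [0.659 0.318 0.023] 0.03332592485893482 ((659.3510131835938, 317.65283203125), (54.2295875549
[... 329 characters left out ...]
065216064453, 150.6057891845703), 67.03968811035156)
[211 170   5  10  38] [0.598 0.276 0.036] 0.04684565121562123 ((598.29345703125, 277.1825866699219), (9.977197647094727, 29.466073989868164), 86.0080795288086)
[227 200  10  21 113] [0.483 0.214 0.035] 0.04503349222479147 ((483.08453369140625, 214.0929412841797), (63.83156204223633, 17.221845626831055), 13.218708992004395)
[181 203  12  20 126] [0.475 0.36  0.034] 0.04530011961932634 ((475.5747985839844, 360.91986083984375), (17.58579444885254, 63.008514404296875), 73.36075592041016)
[167 257 255   5 994] [0.323 0.016 0.033] 0.04593700179460769 ((322.9599304199219, 10.15234375), (12.621994018554688, 819.401611328125), 0.060956429690122604)
```

View pics/z.png

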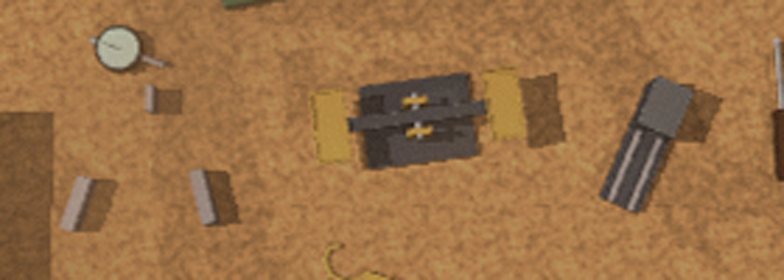

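```bash
cat >> h.py <<'E'
def plan(x,y,z,yaw=None,s=None,n=10):
    # print tool-frame total shift (cm) after turning to yaw(deg), and the turn
    s=s or env.state(); M=T(s); a=np.degrees(np.arctan2(M[1,0],M[0,0])); yaw=a if yaw is None else yaw
    d=np.array([x,y,z])-M[:3,3]; b=np.radians(yaw)
    for nm,bb in(('old-yaw',np.radians(a)),('new-yaw',b)):
        sh=np.array([np.cos(bb)*d[0]+np.sin(bb)*d[1],np.sin(bb)*d[0]-np.cos(bb)*d[1],-d[2]])*100
        print(nm,'shift cm',sh.round(2),'per row/%d'%n,(sh/n).round(3))
    print('yaw now %.2f turn wz %.2f (tilt z %s)'%(a,a-yaw,M[:3,2].round(4)))
E
python3 - <<'E'
from h import *
c=save('wrist','w0'); print(c['mtx'],c['tool_from_camera'].round(4)); plan(0.48,-.30,.30,0,n=7)
E
```

```text
[[345.87970916   0.         313.81823634]
 [  0.         345.87970916 204.42153909]
 [  0.           0.           1.        ]] [[ 3.000e-04  9.480e-01  3.183e-01  8.250e-02]
 [ 1.000e+00 -5.000e-04  4.000e-04 -0.000e+00]
 [ 6.000e-04  3.183e-01 -9.480e-01 -1.647e-01]
 [ 0.000e+00  0.000e+00  0.000e+00  1.000e+00]]
old-yaw shift cm [ 36.49 -19.18  -9.12] per row/7 [ 5.212 -2.74  -1.303]
new-yaw shift cm [ 28.84 -29.45  -9.12] per row/7 [ 4.121 -4.207 -1.303]
yaw now 17.86 turn wz 17.86 (tilt z [-5.0e-04  1.1e-03 -1.0e+00])
```

View pics/w0.png

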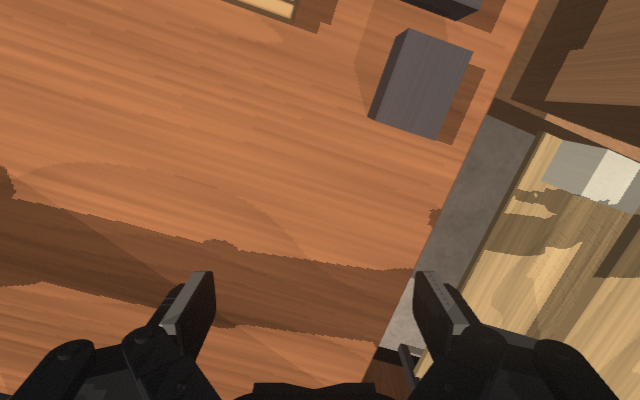

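Emit:
{"api": "move_arm", "payload": {"increments": [[8.5,0,0,-4.5,0,0,8.9],[8.5,0,0,-4.5,0,0,8.9],[8.5,3.5,-4,0,0,0,0],[8.5,3.5,-4,0,0,0,0],[8.5,3.5,-4,0,0,0,0],[8.5,3.5,-4,0,0,0,0],[8.5,3.5,-4,0,0,0,0],[8.5,3.5,-4,0,0,0,0],[8.5,3.5,-4,0,0,0,0],[8.5,0,0,0,0,0,0]]}}

```text
clock: 1.4
ee_pos: [0.4394, -0.3101, 0.2992]
tcp_rot: [1.0, 0.005, 0.0, -0.001]
wrist_force: [0.2, -0.4, -0.3]
width: 0.0849
```

```bash
python3 - <<'E'
from h import *
s=env.state(); show(s); np.savez('pics/w1s.npz',T=T(s)); c=save('wrist','w1'); plan(.49,-.02,.3,0)
E
```

```text
clock 1.4
qpos [ 0.5878  0.2349 -0.0894  1.6387  0.0195  1.2692 -1.0667]
ee_pos [ 0.4394 -0.3101  0.2992]
tcp_rot [ 1.0e+00  4.5e-03  4.0e-04 -1.0e-03]
wrist_force [ 0.1867 -0.4464 -0.3231]
moment [-0.04    0.0338 -0.0061]
width 0.0849
toolx [1.e+00 9.e-03 8.e-04] y [ 0.009 -1.    -0.002] z [ 8.e-04  2.e-03 -1.e+00]
old-yaw shift cm [  5.4  -29.25  -0.08] per row/10 [ 0.54  -2.925 -0.008]
new-yaw shift cm [  5.25 -29.28  -0.08] per row/10 [ 0.525 -2.928 -0.008]
yaw now 0.31 turn wz 0.31 (tilt z [-2.e-04  6.e-04 -1.e+00])
```

View pics/w1.png

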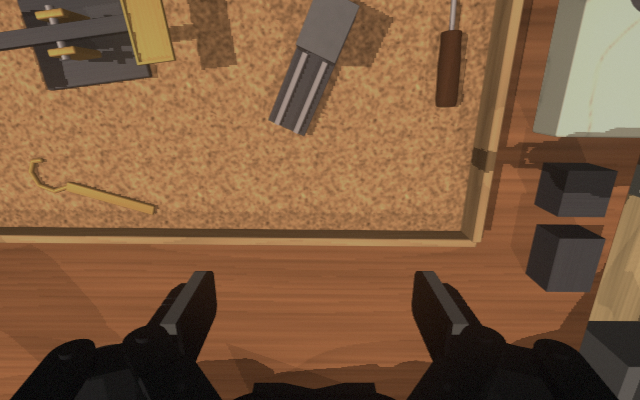

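Emit:
{"api": "move_arm", "payload": {"increments": [[8.5,1,-5.6,0,0,0,0],[8.5,1,-5.6,0,0,0,0],[8.5,1,-5.6,0,0,0,0],[8.5,1,-5.6,0,0,0,0],[8.5,0.8,-5.6,0,0,0,0],[8.5,0,0,0,0,0,0],[8.5,0,0,0,0,0,0],[8.5,0,0,0,0,0,0],[8.5,0,0,0,0,0,0],[8.5,0,0,0,0,0,0]]}}

```text
clock: 2.7
ee_pos: [0.4841, -0.0353, 0.2994]
tcp_rot: [1.0, -0.0, -0.0, 0.0]
wrist_force: [1.1, 0.3, 0.1]
width: 0.0849
```

```bash
python3 - <<'E'
from h import *
s=env.state(); show(s); np.savez('pics/w2s.npz',T=T(s)); c=save('wrist','w2'); plan(.42,.285,.3,0,n=6)
E
```

```text
clock 2.7
qpos [ 0.2109  0.1587 -0.2875  1.7396  0.0474  1.2501 -1.6591]
ee_pos [ 0.4841 -0.0353  0.2994]
tcp_rot [ 1.e+00 -1.e-04 -0.e+00  1.e-04]
wrist_force [1.0834 0.2954 0.1149]
moment [-0.024  -0.0112 -0.0417]
width 0.0849
toolx [ 1.e+00 -2.e-04 -1.e-04] y [-2.e-04 -1.e+00  1.e-04] z [-1.e-04 -1.e-04 -1.e+00]
old-yaw shift cm [ -6.4  -32.01  -0.06] per row/6 [-1.067 -5.334 -0.01 ]
new-yaw shift cm [ -6.41 -32.01  -0.06] per row/6 [-1.068 -5.334 -0.01 ]
yaw now 0.01 turn wz 0.01 (tilt z [-0.e+00 -1.e-04 -1.e+00])
```

View pics/w2.png

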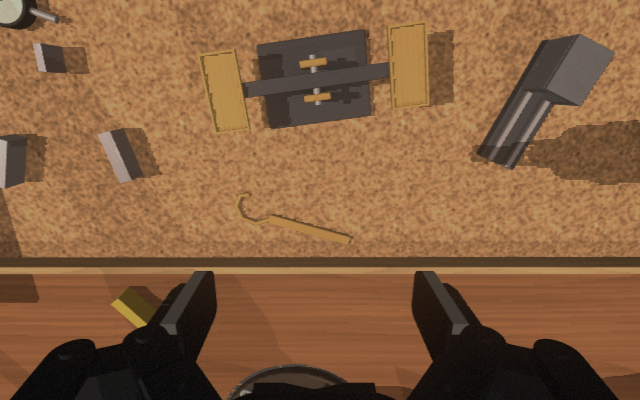

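```bash
cat >> h.py <<'E'
def load(fn):
    c=dict(np.load('pics/'+fn+'.npz')); M=np.load('pics/'+fn+'s.npz')['T']; P=cloud(c,M@c['tool_from_camera']); return c,P,M
def rect(q):
    r=cv2.minAreaRect((q[:,:2]*1000).astype(np.float32)); b=cv2.boxPoints(r); e=b[1]-b[0],b[2]-b[1]
    L=max(e,key=np.linalg.norm); return 'c %s size %s long-ang %.2f'%(np.round(r[0],1),np.round(sorted(r[1]),1),np.degrees(np.arctan2(L[1],L[0])))
E
python3 - <<'E'
from h import *
np.set_printoptions(suppress=True,precision=4)
c,P,M=load('w2'); hsv=cv2.cvtColor(c['pixels'],cv2.COLOR_BGR2HSV)
print('cork z',[P[v,u] for u,v in((180,180),(400,200),(560,230))])
for n,(u0,u1,v0,v1) in dict(panL=(195,256,45,138),panR=(384,436,18,112)).items():
    Q=P[v0:v1,u0:u1].reshape(-1,3); Q=Q[(Q[:,2]>.05)&(Q[:,2]<.09)]
    h=hsv[v0:v1,u0:u1]; 
    m=(P[v0:v1,u0:u1,2]>.05)&(h[...,1]>130)&(h[...,0]>15)&(h[...,2]>90)
    q=P[v0:v1,u0:u1][m]; print(n,len(q),rect(q),q.mean(0),np.percentile(q[:,2],[2,50,98]))
    A=np.c_[q[:,:2]-q[:,:2].mean(0),np.ones(len(q))]; print('plane',np.linalg.lstsq(A,q[:,2],rcond=None)[0])
for n,(u0,u1,v0,v1) in dict(b2=(90,160,120,190),hood=(520,620,25,120),rails=(470,570,80,175),base=(250,380,25,135)).items():
    W=P[v0:v1,u0:u1]; 
    for lo,hi in dict(b2=[(.028,.05)],hood=[(.058,.08)],rails=[(.020,.030),(.013,.021)],base=[(.005,.018),(.05,.07)])[n]:
        q=W[(W[...,2]>lo)&(W[...,2]<hi)]; print(n,lo,len(q),rect(q),q.mean(0),np.median(q[:,2]))
cv2.imwrite('pics/z2.png',cv2.resize(c['pixels'][15:180,470:630],None,fx=3.5,fy=3.5,interpolation=2))
E
```

```text
cork z [array([0.447 , 0.1489, 0.003 ]), array([ 0.4187, -0.1552,  0.0046]), array([ 0.3727, -0.3899,  0.0029])]
panL 3073 c [561.9  63.2] size [40.6 84.2] long-ang 7.56 [0.5633 0.0634 0.067 ] [0.0646 0.0666 0.0704]
plane [ 0.0003 -0.0045  0.067 ]
panR 3286 c [ 588.4 -134.9] size [41.  84.1] long-ang 7.58 [ 0.59   -0.1351  0.0685] [0.0664 0.0682 0.072 ]
plane [ 0.0014 -0.0081  0.0685]
b2 0.028 848 c [484.6 214. ] size [17.8 64. ] long-ang 14.87 [0.4859 0.2126 0.0354] 0.03603046699926771
hood 0.058 2831 c [ 584.6 -320.3] size [47.5 60.7] long-ang -23.50 [ 0.5853 -0.3184  0.0656] 0.06591895594491037
rails 0.02 1033 c [ 521.3 -290.5] size [ 47.1 100.3] long-ang -25.63 [ 0.5222 -0.2923  0.023 ] 0.022893752918849652
rails 0.013 2307 c [ 520.9 -292.5] size [ 51.3 101.1] long-ang -23.27 [ 0.5214 -0.2897  0.018 ] 0.01809739342354888
base 0.005 7689 c [573.8 -35.9] size [128.3 168.7] long-ang -90.00 [ 0.5766 -0.0358  0.0132] 0.014016628148875554
base 0.05 2621 c [575.7 -35.5] size [ 51.1 139. ] long-ang 83.23 [ 0.5753 -0.0357  0.064 ] 0.0640377275132501
```

View pics/z2.png

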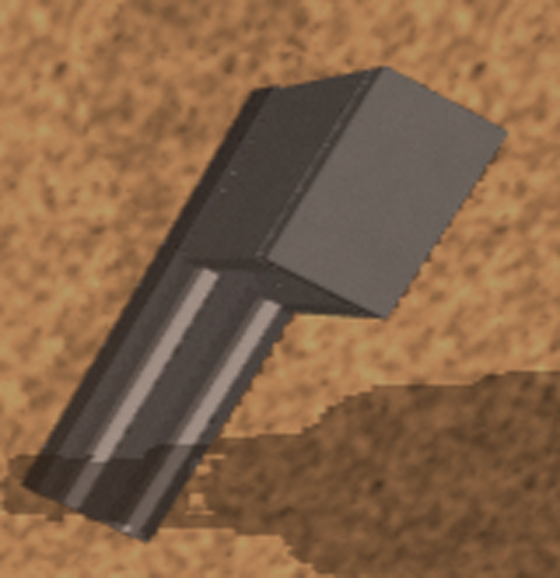

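Emit:
{"api": "move_arm", "payload": {"increments": [[8.5,-1,-5.3,0,0,0,0],[8.5,-1,-5.3,0,0,0,0],[8.5,-1,-5.3,0,0,0,0],[8.5,-1,-5.3,0,0,0,0],[8.5,-1,-5.3,0,0,0,0],[8.5,-1,-5.3,0,0,0,0],[8.5,0,0,0,0,0,0],[8.5,0,0,0,0,0,0],[8.5,0,0,0,0,0,0],[8.5,0,0,0,0,0,0]]}}

```text
clock: 4.0
ee_pos: [0.4243, 0.2822, 0.2995]
tcp_rot: [1.0, -0.0, 0.0, 0.0]
wrist_force: [0.6, 0.5, 0.5]
width: 0.085
```

```bash
python3 - <<'E'
from h import *
s=env.state(); show(s); np.savez('pics/w3s.npz',T=T(s)); c=save('wrist','w3')
E
```

```text
clock 4.0
qpos [-0.2641  0.2282 -0.5242  1.6739  0.1193  1.2714 -2.3841]
ee_pos [0.4243 0.2822 0.2995]
tcp_rot [ 1.e+00 -5.e-04  2.e-04  2.e-04]
wrist_force [0.6345 0.4924 0.4828]
moment [-0.0261  0.0399 -0.0442]
width 0.085
toolx [ 1.e+00 -1.e-03  3.e-04] y [-1.e-03 -1.e+00  3.e-04] z [ 3.e-04 -3.e-04 -1.e+00]
```

View pics/w3.png

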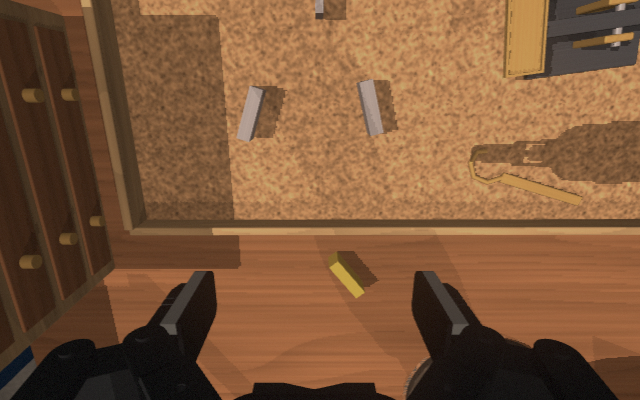

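```bash
python3 - <<'E'
from h import *
c,P,M=load('w3')
for n,(u0,u1,v0,v1) in dict(b1=(225,280,75,150),b2=(345,400,70,145)).items():
    W=P[v0:v1,u0:u1]
    for lo,hi in ((.033,.045),(.025,.045)):
        q=W[(W[...,2]>lo)&(W[...,2]<hi)]; print(n,lo,len(q),rect(q),q.mean(0),np.median(q[:,2]))
plan(.475,.361,.2,163-180)
E
```

```text
b1 0.033 751 c [477.2 360.7] size [16.3 64.1] long-ang -18.43 [0.47806516 0.36029269 0.03627252] 0.036293087881410724
b1 0.025 803 c [477.3 360.7] size [16.3 64.2] long-ang -18.49 [0.47807523 0.35979854 0.03582512] 0.036220140300004366
b2 0.033 766 c [484.7 214.3] size [16.4 63.9] long-ang 14.74 [0.48555745 0.2146337  0.03618101] 0.03615849967839524
b2 0.025 810 c [484.7 214.3] size [16.4 63.9] long-ang 14.74 [0.48546796 0.21503892 0.03579563] 0.036119510834811436
old-yaw shift cm [ 5.07 -7.86  9.95] per row/10 [ 0.507 -0.786  0.995]
new-yaw shift cm [ 2.56 -9.    9.95] per row/10 [ 0.256 -0.9    0.995]
yaw now -0.04 turn wz 16.96 (tilt z [ 3.e-04 -3.e-04 -1.e+00])
```

Emit:
{"api": "move_arm", "payload": {"increments": [[8.5,0,0,1,0,0,-10.2],[8.5,0,0,1,0,0,-10.2],[8.5,0,0,1,0,0,-10.2],[8.5,0,0,1,0,0,-10.2],[8.5,0,0,1,0,0,-10.2],[8.5,0,0,1,0,0,-10.2],[8.5,0,0,1,0,0,-10.2],[8.5,0,0,1,0,0,-10.2],[8.5,0,0,1,0,0,-10.2],[8.5,0,0,0,0,0,-10.2]]}}

```text
clock: 5.3
ee_pos: [0.4238, 0.2824, 0.2087]
tcp_rot: [0.627, 0.779, -0.001, -0.0]
wrist_force: [-0.3, -0.4, -0.2]
width: 0.0851
```

```bash
python3 - <<'E'
from h import *
show(); plan(.4772,.3607,.1,161.6)
E
```

```text
clock 5.3
qpos [-0.0457  0.3698 -0.8424  1.8007  0.306   1.1089 -0.7782]
ee_pos [0.4238 0.2824 0.2087]
tcp_rot [ 6.27e-01  7.79e-01 -6.00e-04 -0.00e+00]
wrist_force [-0.2638 -0.3755 -0.1804]
moment [ 0.0042 -0.0416 -0.0188]
width 0.0851
toolx [-2.137e-01  9.769e-01 -7.000e-04] y [ 0.9769  0.2137 -0.001 ] z [-8.e-04 -9.e-04 -1.e+00]
old-yaw shift cm [ 6.5   6.89 10.87] per row/10 [0.65  0.689 1.087]
new-yaw shift cm [-2.6   9.11 10.87] per row/10 [-0.26   0.911  1.087]
yaw now 102.34 turn wz -59.26 (tilt z [-8.e-04 -9.e-04 -1.e+00])
```

Emit:
{"api": "move_arm", "payload": {"increments": [[8.5,0,0,0.5,0,0,-10],[8.5,0,0,0.5,0,0,-10],[8.5,0,0,0.5,0,0,-10],[8.5,0,0,0.5,0,0,-10],[8.5,0,0,0.5,0,0,-10],[8.5,0,0,0.5,0,0,-9.3],[8.5,-1.3,4.5,3,0,0,0],[8.5,-1.3,4.6,3,0,0,0],[8.5,0,0,0,0,0,0],[8.5,0,0,0,0,0,0]]}}

```text
clock: 6.55
ee_pos: [0.4772, 0.3609, 0.1193]
tcp_rot: [0.162, 0.987, -0.0, -0.0]
wrist_force: [-0.2, 0.3, 0.6]
width: 0.0852
```

```bash
python3 - <<'E'
from h import *
s=env.state(); show(s); np.savez('pics/w4s.npz',T=T(s)); c=save('wrist','w4'); plan(.4772,.3607,.009,161.6)
E
```

```text
clock 6.55
qpos [-0.1209  0.6725 -0.9566  1.6916  0.6063  1.1038 -0.0156]
ee_pos [0.4772 0.3609 0.1193]
tcp_rot [ 1.620e-01  9.868e-01 -3.000e-04 -3.000e-04]
wrist_force [-0.235   0.2842  0.5796]
moment [0.0011 0.0169 0.0129]
width 0.0852
toolx [-9.475e-01  3.197e-01  5.000e-04] y [ 3.197e-01  9.475e-01 -6.000e-04] z [-7.e-04 -4.e-04 -1.e+00]
old-yaw shift cm [ 2.000e-02 -1.000e-02  1.109e+01] per row/10 [ 2.000e-03 -1.000e-03  1.109e+00]
new-yaw shift cm [ 2.000e-02 -1.000e-02  1.109e+01] per row/10 [ 2.000e-03 -1.000e-03  1.109e+00]
yaw now 161.34 turn wz -0.26 (tilt z [ 3.e-04 -2.e-04 -1.e+00])
```

View pics/w4.png

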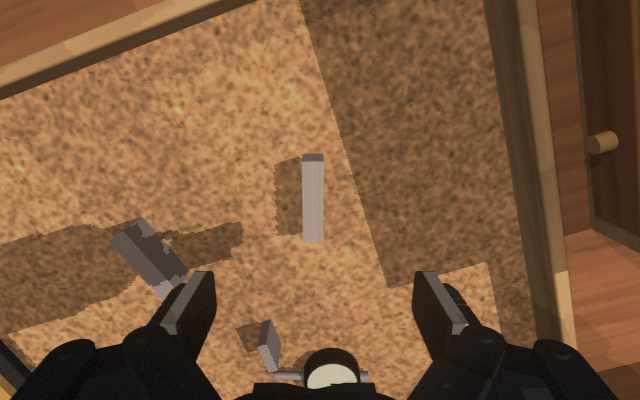

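Emit:
{"api": "move_arm", "payload": {"increments": [[8.5,0,0,3,0,0,0],[8.5,0,0,3,0,0,0],[8.5,0,0,3,0,0,0],[8.5,0,0,2,0,0,0],[8.5,0,0,0,0,0,0],[1,0,0,0,0,0,0],[1,0,0,0,0,0,0],[1,0,0,0,0,0,0],[1,0,0,0,0,0,0],[1,0,0,0,0,0,0]], "squeeze": 50}}

```text
clock: 7.85
ee_pos: [0.4776, 0.3612, 0.01]
tcp_rot: [0.162, 0.987, -0.0, 0.0]
wrist_force: [-0.4, -1.5, 5.0]
width: 0.0139
```

```bash
python3 - <<'E'
from h import *
show(); plan(.5619,.0632,.13,187.55)
E
```

```text
clock 7.85
qpos [-0.1816  0.7921 -0.8582  1.7802  0.7404  0.9259 -0.1208]
ee_pos [0.4776 0.3612 0.01  ]
tcp_rot [ 1.619e-01  9.868e-01 -1.000e-04  3.000e-04]
wrist_force [-0.3914 -1.4871  5.0134]
moment [-0.4326  0.1661  0.06  ]
width 0.0139
toolx [-9.476e-01  3.196e-01 -6.000e-04] y [ 3.196e-01  9.476e-01 -1.000e-04] z [ 5.e-04 -3.e-04 -1.e+00]
old-yaw shift cm [-17.51 -25.55 -12.  ] per row/10 [-1.751 -2.555 -1.2  ]
new-yaw shift cm [ -4.44 -30.65 -12.  ] per row/10 [-0.444 -3.065 -1.2  ]
yaw now 161.36 turn wz -26.19 (tilt z [ 5.e-04 -3.e-04 -1.e+00])
```

Emit:
{"api": "move_arm", "payload": {"increments": [[1,0,0,-2,0,0,0],[1,0,0,-4,0,0,0],[1,0,0,-3,0,0,-8.7],[1,0,0,-3,0,0,-8.7],[1,0,0,0,0,0,-8.8],[1,-0.8,-5.2,0,0,0,0],[1,-0.8,-5.2,0,0,0,0],[1,-0.7,-5.2,0,0,0,0],[1,-0.7,-5,0,0,0,0],[1,0,0,0,0,0,0]]}}

```text
clock: 9.1
ee_pos: [0.5358, 0.1551, 0.1292]
tcp_rot: [-0.062, 0.998, -0.002, -0.0]
wrist_force: [-0.6, -0.3, -4.3]
width: 0.0138
```

```bash
python3 - <<'E'
from h import *
s=env.state(); show(s); np.savez('pics/w5s.npz',T=T(s)); c=save('wrist','w5'); plan(.5619,.0632,.13,187.55)
E
```

```text
clock 9.1
qpos [ 0.3546  0.6727 -1.1186  1.7756  0.6695  1.1346  0.71  ]
ee_pos [0.5358 0.1551 0.1292]
tcp_rot [-6.210e-02  9.981e-01 -1.800e-03 -5.000e-04]
wrist_force [-0.6416 -0.3101 -4.339 ]
moment [ 0.0697 -0.0146  0.0347]
width 0.0138
toolx [-0.9923 -0.1239  0.0011] y [-0.1239  0.9923 -0.0035] z [-7.0e-04 -3.6e-03 -1.0e+00]
old-yaw shift cm [-1.47 -9.78 -0.03] per row/10 [-0.147 -0.978 -0.003]
new-yaw shift cm [-1.43 -9.79 -0.03] per row/10 [-0.143 -0.979 -0.003]
yaw now -172.69 turn wz -360.24 (tilt z [-4.0e-04 -1.2e-03 -1.0e+00])
```

View pics/w5.png

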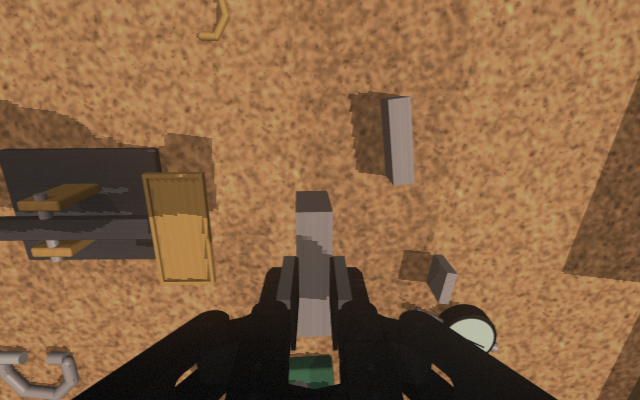

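Emit:
{"api": "move_arm", "payload": {"increments": [[1,0,0,0,0,0,10],[1,0,0,0,0,0,10],[1,0,0,0,0,0,10],[1,0,0,0,0,0,10],[1,0,0,0,0,0,10],[1,0,0,0,0,0,10],[1,0,0,0,0,0,10],[1,0,0,0,0,0,10],[1,0,0,0,0,0,10],[1,0,0,0,0,0,10]]}}

```text
clock: 10.4
ee_pos: [0.5334, 0.1632, 0.1301]
tcp_rot: [0.723, 0.691, 0.0, -0.0]
wrist_force: [-0.3, 0.3, -5.1]
width: 0.0138
```

Emit:
{"api": "move_arm", "payload": {"increments": [[1,0,0,0,0,0,10],[1,0,0,0,0,0,10],[1,0,0,0,0,0,10],[1,0,0,0,0,0,10],[1,0,0,0,0,0,10],[1,0,0,0,0,0,10],[1,0,0,0,0,0,10],[1,0,0,0,0,0,10],[1,0,0,0,0,0,0],[1,0,0,0,0,0,0]]}}

```text
clock: 11.65
ee_pos: [0.5339, 0.1621, 0.1296]
tcp_rot: [0.998, 0.069, -0.0, -0.0]
wrist_force: [-0.3, 0.3, -4.5]
width: 0.0138
```

```bash
python3 - <<'E'
from h import *
s=env.state(); show(s); plan(.5619,.0632,.10,7.55)
E
```

```text
clock 11.65
qpos [-0.128   0.4364 -0.3562  1.8136  0.1852  0.9241 -1.9988]
ee_pos [0.5339 0.1621 0.1296]
tcp_rot [ 9.976e-01  6.870e-02 -0.000e+00 -2.000e-04]
wrist_force [-0.3045  0.2665 -4.4549]
moment [ 0.0241 -0.0043 -0.0365]
width 0.0138
toolx [0.9906 0.1371 0.    ] y [ 1.371e-01 -9.906e-01 -5.000e-04] z [-1.e-04  5.e-04 -1.e+00]
old-yaw shift cm [ 1.42 10.18  2.96] per row/10 [0.142 1.018 0.296]
new-yaw shift cm [ 1.48 10.18  2.96] per row/10 [0.148 1.018 0.296]
yaw now 7.88 turn wz 0.33 (tilt z [-1.e-04  5.e-04 -1.e+00])
```

Emit:
{"api": "move_arm", "payload": {"increments": [[1,0.5,3.4,0,0,0,0.3],[1,0.5,3.4,0,0,0,0],[1,0.5,3.4,0,0,0,0],[1,0,0,1,0,0,0],[1,0,0,1,0,0,0],[1,0,0,1,0,0,0],[1,0,0,1,0,0,0],[1,0,0,0.5,0,0,0],[1,0,0,0,0,0,0],[1,0,0,0,0,0,0]]}}

```text
clock: 12.9
ee_pos: [0.5626, 0.0619, 0.0847]
tcp_rot: [0.998, 0.063, 0.0, -0.0]
wrist_force: [0.4, 0.1, -4.5]
width: 0.0145
```

```bash
python3 - <<'E'
from h import *
s=env.state(); show(s); plan(.5619,.0632,.0715,7.55); np.savez('pics/w6s.npz',T=T(s)); c=save('wrist','w6')
E
```

```text
clock 12.9
qpos [ 0.0263  0.4979 -0.3186  1.8404  0.2034  0.8344 -1.8373]
ee_pos [0.5626 0.0619 0.0847]
tcp_rot [ 9.98e-01  6.34e-02  3.00e-04 -0.00e+00]
wrist_force [ 0.3663  0.147  -4.4941]
moment [0.0348 0.0434 0.0031]
width 0.0145
toolx [9.920e-01 1.265e-01 6.000e-04] y [ 0.1265 -0.992   0.    ] z [ 6.e-04  1.e-04 -1.e+00]
old-yaw shift cm [-0.05 -0.14  1.32] per row/10 [-0.005 -0.014  0.132]
new-yaw shift cm [-0.05 -0.14  1.32] per row/10 [-0.005 -0.014  0.132]
yaw now 7.27 turn wz -0.28 (tilt z [ 6.e-04  1.e-04 -1.e+00])
```

View pics/w6.png

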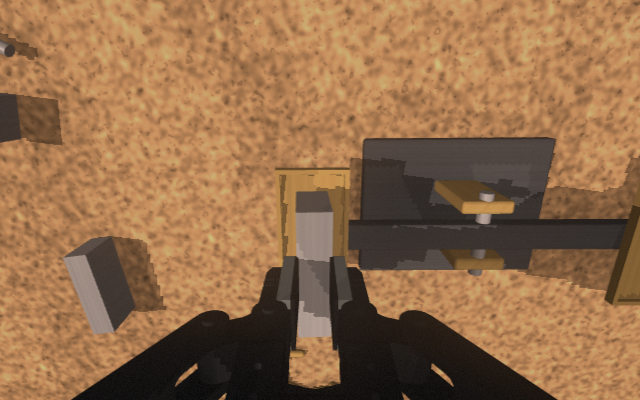

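Emit:
{"api": "move_arm", "payload": {"increments": [[1,0,-0.1,0.3,0,0,0],[1,0,0,0.3,0,0,0],[1,0,0,0.3,0,0,0],[1,0,0,0.2,0,0,0],[1,0,0,0.2,0,0,0],[1,0,0,0.1,0,0,0],[1,0,0,0.1,0,0,0],[1,0,0,0.1,0,0,0],[1,0,0,0.1,0,0,0],[1,0,0,0,0,0,0]]}}

```text
clock: 14.2
ee_pos: [0.5622, 0.0628, 0.0674]
tcp_rot: [0.998, 0.063, 0.0, -0.0]
wrist_force: [0.5, 0.9, -3.5]
width: 0.0139
```

Emit:
{"api": "move_arm", "payload": {"increments": [[1,0,0,0.1,0,0,0],[1,0,0,0.1,0,0,0],[1,0,0,0.1,0,0,0],[1,0,0,0.05,0,0,0],[1,0,0,0,0,0,0],[1,0,0,0,0,0,0],[1,0,0,0,0,0,0],[1,0,0,0,0,0,0],[1,0,0,0,0,0,0],[1,0,0,0,0,0,0]]}}

```text
clock: 15.45
ee_pos: [0.5625, 0.0634, 0.0666]
tcp_rot: [0.998, 0.063, 0.001, 0.0]
wrist_force: [-10.1, -0.3, 27.4]
width: 0.0138
```

```bash
python3 - <<'E'
from h import *
s=env.state(); show(s); np.savez('pics/w7s.npz',T=T(s)); c=save('wrist','w7'); save('side','s7')
c,P,M=load('w7'); q=P[170:300,590:640].reshape(-1,3)
for p in [(380,235),(450,235),(520,235),(590,235),(625,280)]: print(p,P[p[1],p[0]])
E
```

```text
clock 15.45
qpos [ 0.0179  0.5206 -0.312   1.857   0.2163  0.7951 -1.851 ]
ee_pos [0.5625 0.0634 0.0666]
tcp_rot [9.98e-01 6.35e-02 9.00e-04 1.00e-04]
wrist_force [-10.1494  -0.3116  27.4255]
moment [-0.1982  2.3732 -0.0496]
width 0.0138
toolx [0.9919 0.1267 0.0018] y [ 1.267e-01 -9.919e-01  3.000e-04] z [ 0.0018 -0.     -1.    ]
(380, 235) [0.57459041 0.02919283 0.06005613]
(450, 235) [ 0.5797075  -0.00775378  0.06092442]
(520, 235) [ 0.5843661  -0.04513508  0.06062074]
(590, 235) [nan nan nan]
(625, 280) [ 0.53903988 -0.17430584  0.0036698 ]
```

View pics/s7.png

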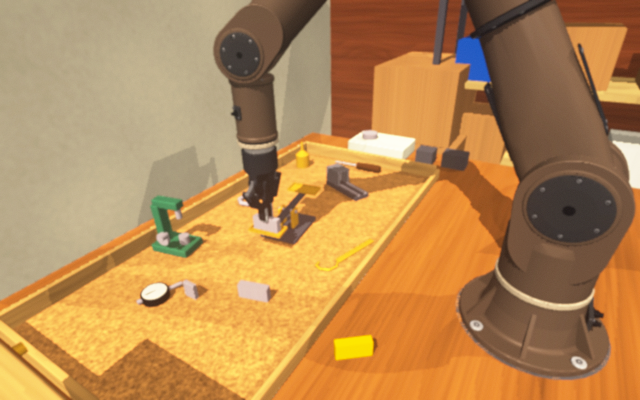

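View pics/w7.png

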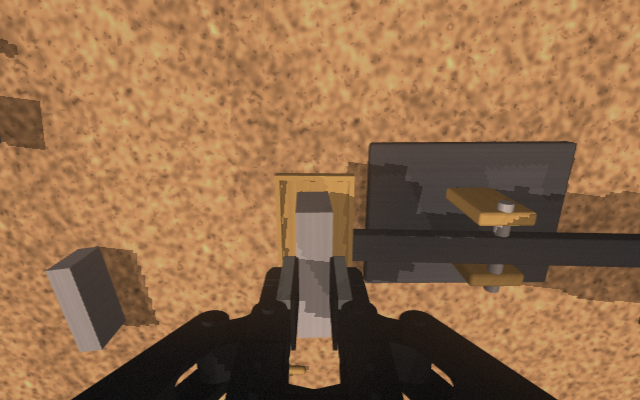

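Emit:
{"api": "move_arm", "payload": {"increments": [[1,0,0,-0.1,0,0,0],[1,0,0,-0.1,0,0,0],[1,0,0,-0.08,0,0,0],[1,0,0,0,0,0,0],[1,0,0,0,0,0,0],[1,0,0,0,0,0,0],[1,0,0,0,0,0,0],[1,0,0,0,0,0,0],[1,0,0,0,0,0,0],[1,0,0,0,0,0,0]]}}

```text
clock: 16.8
ee_pos: [0.5623, 0.063, 0.0671]
tcp_rot: [0.998, 0.063, 0.0, -0.0]
wrist_force: [-2.8, 1.0, 6.9]
width: 0.014
```

Emit:
{"api": "move_arm", "payload": {"increments": [[1,0,0,-0.06,0,0,0],[1,0,0,0,0,0,0],[4,0,0,0,0,0,0],[4,0,0,0,0,0,0],[4,0,0,0,0,0,0],[4,0,0,-1,0,0,0],[4,0,0,-2,0,0,0],[4,0,0,-3,0,0,0],[4,0,0,-3,0,0,0],[4,0,0,0,0,0,0]]}}

```text
clock: 18.05
ee_pos: [0.564, 0.0632, 0.1604]
tcp_rot: [0.998, 0.063, 0.003, -0.0]
wrist_force: [-0.3, 0.3, -0.2]
width: 0.0396
```

```bash
python3 - <<'E'
from h import *
s=env.state(); show(s); np.savez('pics/w8s.npz',T=T(s)); c=save('wrist','w8'); plan(.4847,.2143,.12,14.74)
E
```

```text
clock 18.05
qpos [ 0.0437  0.4116 -0.3395  1.7618  0.1608  0.9901 -1.8015]
ee_pos [0.564  0.0632 0.1604]
tcp_rot [ 9.98e-01  6.33e-02  2.60e-03 -2.00e-04]
wrist_force [-0.3292  0.262  -0.171 ]
moment [0.0076 0.0119 0.0007]
width 0.0396
toolx [0.992  0.1263 0.0052] y [ 1.263e-01 -9.920e-01 -1.000e-04] z [ 5.2e-03  8.0e-04 -1.0e+00]
old-yaw shift cm [ -5.85 -16.01   3.88] per row/10 [-0.585 -1.601  0.388]
new-yaw shift cm [ -3.72 -16.63   3.88] per row/10 [-0.372 -1.663  0.388]
yaw now 7.25 turn wz -7.49 (tilt z [ 2.8e-03  3.0e-04 -1.0e+00])
```

View pics/w8.png

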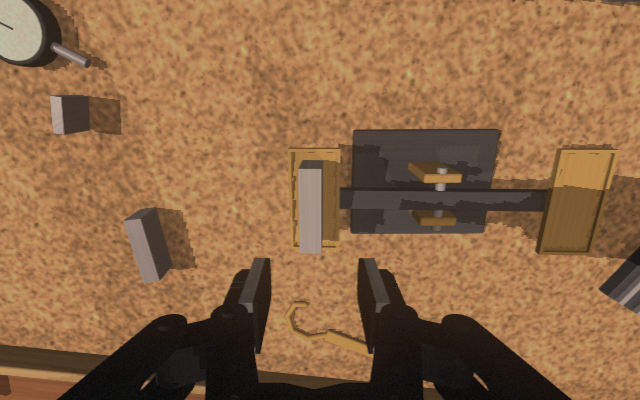

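Block b1 lies in the left pan (u≈311, v≈205), the right pan is up. Measure both and go to b2.

```bash
python3 - <<'E'
from h import *
c,P,M=load('w8'); hsv=cv2.cvtColor(c['pixels'],cv2.COLOR_BGR2HSV)
def win(n,u0,u1,v0,v1,lo,hi,gold=None):
    W=P[v0:v1,u0:u1]; h=hsv[v0:v1,u0:u1]; m=(W[...,2]>lo)&(W[...,2]<hi)
    if gold is not None:
        g=(h[...,1]>130)&(h[...,0]>15); m&=g if gold else ~g
    q=W[m]; print(n,len(q),rect(q),q.mean(0).round(4),np.percentile(q[:,2],[2,50,98]).round(4))
win('b1',290,335,150,260,.085,.11)
win('panL',280,345,140,260,.05,.075,True)
win('panR',530,620,140,260,.05,.09,True)
win('b2',110,185,195,290,.033,.045)
E
```

```text
b1 1983 c [562.5  66.3] size [16.4 64.4] long-ang 7.50 [0.5647 0.0667 0.0928] [0.0867 0.093  0.0944]
panL 2900 c [561.8  63.1] size [40.3 84.7] long-ang 7.47 [0.5678 0.0618 0.0622] [0.0594 0.062  0.0658]
panR 6267 c [ 588.2 -134.6] size [42.4 85. ] long-ang 7.55 [ 0.5904 -0.1344  0.0737] [0.0708 0.0735 0.0777]
b2 1233 c [484.8 213.8] size [17.7 64.7] long-ang 14.33 [0.4862 0.2136 0.0361] [0.0335 0.0362 0.0376]
```

Emit:
{"api": "move_arm", "payload": {"increments": [[8.5,-0.9,-4.1,0,0,0,-7.5],[8.5,-0.9,-4.1,0.5,0,0,0],[8.5,-0.9,-4.2,1,0,0,0],[8.5,-0.9,-4.2,1,0,0,0],[8.5,0,0,1.4,0,0,0],[8.5,0,0,0,0,0,0],[8.5,0,0,0,0,0,0],[8.5,0,0,0,0,0,0],[8.5,0,0,0,0,0,0],[8.5,0,0,0,0,0,0]]}}

```text
clock: 19.35
ee_pos: [0.4903, 0.2161, 0.1185]
tcp_rot: [0.992, 0.128, 0.0, -0.0]
wrist_force: [0.5, 0.5, -0.2]
width: 0.0847
```

```bash
python3 - <<'E'
from h import *
s=env.state(); show(s); np.savez('pics/w9s.npz',T=T(s)); c=save('wrist','w9'); plan(.4847,.2143,.01,14.74)
c,P,M=load('w9'); m=(P[...,2]>.033)&(P[...,2]<.04)&(abs(P[...,0]-.485)<.05)&(abs(P[...,1]-.214)<.05); print(rect(P[m]))
E
```

```text
clock 19.35
qpos [-0.2096  0.4245 -0.4065  1.8755  0.2124  0.8834 -2.0331]
ee_pos [0.4903 0.2161 0.1185]
tcp_rot [ 9.918e-01  1.282e-01  2.000e-04 -0.000e+00]
wrist_force [ 0.4837  0.5214 -0.1824]
moment [-0.0095 -0.0105  0.024 ]
width 0.0847
toolx [9.671e-01 2.542e-01 4.000e-04] y [ 0.2542 -0.9671 -0.    ] z [ 3.e-04  1.e-04 -1.e+00]
old-yaw shift cm [-0.58  0.04 10.85] per row/10 [-0.058  0.004  1.085]
new-yaw shift cm [-0.58  0.04 10.85] per row/10 [-0.058  0.004  1.085]
yaw now 14.74 turn wz 0.00 (tilt z [ 3.e-04  1.e-04 -1.e+00])
c [484.8 214. ] size [15.8 64.7] long-ang 15.00
```

View pics/w9.png

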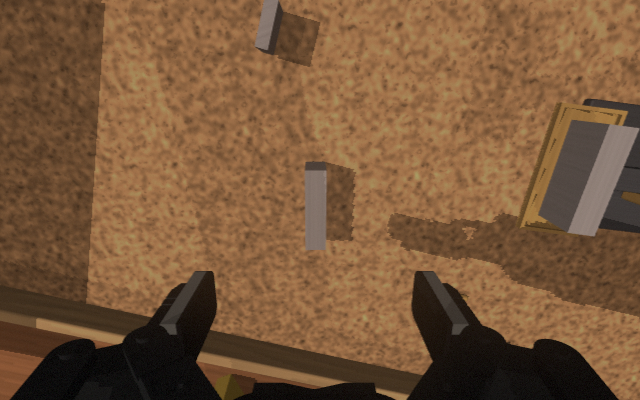

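Emit:
{"api": "move_arm", "payload": {"increments": [[8.5,-0.6,0,2,0,0,0],[8.5,0,0,3,0,0,0],[8.5,0,0,3,0,0,0],[8.5,0,0,2.9,0,0,0],[8.5,0,0,0,0,0,0],[1,0,0,0,0,0,0],[1,0,0,0,0,0,0],[1,0,0,0,0,0,0],[1,0,0,0,0,0,0],[1,0,0,0,0,0,0]]}}

```text
clock: 20.65
ee_pos: [0.4847, 0.2147, 0.01]
tcp_rot: [0.992, 0.128, 0.0, 0.0]
wrist_force: [-0.4, -0.7, 6.9]
width: 0.0137
```

Emit:
{"api": "move_arm", "payload": {"increments": [[1,0,0,-2,0,0,0],[1,0,0,-4,0,0,0],[1,0,0,-4,0,0,7.2],[1,0,0,-4,0,0,0],[1,0.9,5.5,0,0,0,0],[1,0.9,5.5,0,0,0,0],[1,0.9,5.5,0,0,0,0],[1,0.9,5.5,0,0,0,0],[1,0,0,0,0,0,0],[1,0,0,0,0,0,0]]}}

```text
clock: 21.9
ee_pos: [0.5484, 0.0017, 0.1491]
tcp_rot: [0.998, 0.066, -0.0, -0.0]
wrist_force: [0.4, 1.3, -3.2]
width: 0.0135
```

```bash
python3 - <<'E'
from h import *
s=env.state(); show(s); plan(.5882,-.1346,.1,7.55)
E
```

```text
clock 21.9
qpos [ 0.1411  0.396  -0.3217  1.8163  0.1494  0.9537 -1.6835]
ee_pos [0.5484 0.0017 0.1491]
tcp_rot [ 9.978e-01  6.570e-02 -4.000e-04 -3.000e-04]
wrist_force [ 0.3824  1.2896 -3.1737]
moment [ 0.0734  0.0433 -0.0113]
width 0.0135
toolx [ 9.914e-01  1.311e-01 -7.000e-04] y [ 1.311e-01 -9.914e-01 -6.000e-04] z [-8.e-04  5.e-04 -1.e+00]
old-yaw shift cm [ 2.15 14.04  4.91] per row/10 [0.215 1.404 0.491]
new-yaw shift cm [ 2.15 14.04  4.91] per row/10 [0.215 1.404 0.491]
yaw now 7.54 turn wz -0.01 (tilt z [-8.e-04  5.e-04 -1.e+00])
```

Emit:
{"api": "move_arm", "payload": {"increments": [[1,0.7,4.7,0,0,0,0],[1,0.7,4.7,0,0,0,0],[1,0.75,4.6,1,0,0,0],[1,0,0,1.5,0,0,0],[1,0,0,1.5,0,0,0],[1,0,0,1.5,0,0,0],[1,0,0,0.7,0,0,0],[1,0,0,0,0,0,0],[1,0,0,0,0,0,0],[1,0,0,0,0,0,0]]}}

```text
clock: 23.15
ee_pos: [0.5891, -0.1346, 0.0879]
tcp_rot: [0.998, 0.066, 0.001, 0.0]
wrist_force: [-0.1, -0.3, -3.1]
width: 0.0142
```

```bash
python3 - <<'E'
from h import *
s=env.state(); show(s); plan(.5882,-.1346,.0775,7.55); save('wrist','w10')
E
```

```text
clock 23.15
qpos [ 0.3202  0.54   -0.2651  1.7448  0.176   0.879  -1.4603]
ee_pos [ 0.5891 -0.1346  0.0879]
tcp_rot [9.978e-01 6.590e-02 5.000e-04 2.000e-04]
wrist_force [-0.0729 -0.2563 -3.089 ]
moment [-0.0033 -0.0027  0.0092]
width 0.0142
toolx [0.9913 0.1315 0.001 ] y [ 1.315e-01 -9.913e-01  4.000e-04] z [ 1.e-03 -2.e-04 -1.e+00]
old-yaw shift cm [-0.09 -0.01  1.04] per row/10 [-0.009 -0.001  0.104]
new-yaw shift cm [-0.09 -0.01  1.04] per row/10 [-0.009 -0.001  0.104]
yaw now 7.56 turn wz 0.01 (tilt z [ 1.e-03 -2.e-04 -1.e+00])
```

View pics/w10.png

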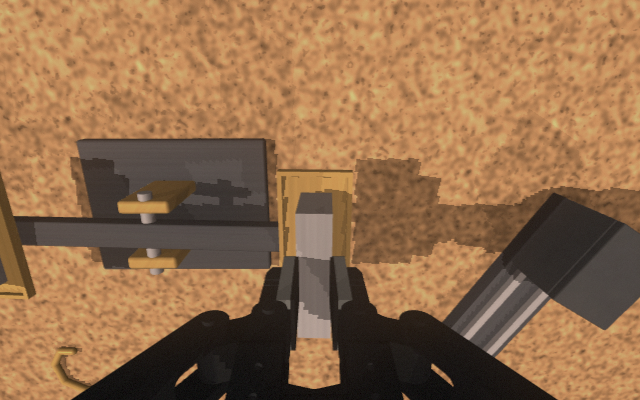

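Emit:
{"api": "move_arm", "payload": {"increments": [[1,0,0,0.3,0,0,0],[1,0,0,0.3,0,0,0],[1,0,0,0.2,0,0,0],[1,0,0,0.1,0,0,0],[1,0,0,0.1,0,0,0],[1,0,0,0,0,0,0],[1,0,0,0,0,0,0],[1,0,0,0,0,0,0],[1,0,0,0,0,0,0],[1,0,0,0,0,0,0]]}}

```text
clock: 24.45
ee_pos: [0.5886, -0.1346, 0.0773]
tcp_rot: [0.998, 0.066, -0.0, 0.0]
wrist_force: [-2.0, 0.3, 1.9]
width: 0.0138
```

Emit:
{"api": "move_arm", "payload": {"increments": [[1,0,0,-0.02,0,0,0],[4,0,0,0,0,0,0],[4,0,0,0,0,0,0],[4,0,0,0,0,0,0],[4,0,0,-1,0,0,0],[4,0,0,-2,0,0,0],[4,0,0,-3,0,0,0],[4,0,0,-3,0,0,0],[4,0,0,0,0,0,0],[4,0,0,0,0,0,0]]}}

```text
clock: 25.7
ee_pos: [0.5885, -0.1346, 0.1675]
tcp_rot: [0.998, 0.066, 0.0, 0.0]
wrist_force: [0.4, -0.6, -0.8]
width: 0.04
```

Emit:
{"api": "move_arm", "payload": {"increments": [[4,-1.5,-3.5,-1,0,0,0],[4,-1.5,-3.5,-1,0,0,0],[4,-1.5,-3.5,-1,0,0,0],[8,0,0,0,0,0,0],[8,0,0,0,0,0,0],[8,0,0,0,0,0,0],[8,0,0,0,0,0,0],[8,0,0,0,0,0,0],[8,0,0,0,0,0,0],[8,0,0,0,0,0,0]]}}

```text
clock: 26.95
ee_pos: [0.5303, -0.0364, 0.1975]
tcp_rot: [0.998, 0.066, 0.0, 0.0]
wrist_force: [-0.7, -0.1, -0.2]
width: 0.0799
```

```bash
python3 - <<'E'
from h import *
s=env.state(); show(s); np.savez('pics/w11s.npz',T=T(s)); c=save('wrist','w11')
E
```

```text
clock 26.95
qpos [ 0.2224  0.3196 -0.327   1.7956  0.117   1.0452 -1.5869]
ee_pos [ 0.5303 -0.0364  0.1975]
tcp_rot [0.9978 0.0659 0.     0.    ]
wrist_force [-0.6724 -0.0538 -0.1706]
moment [-0.0015  0.0103  0.0082]
width 0.0799
toolx [9.913e-01 1.315e-01 1.000e-04] y [ 0.1315 -0.9913  0.    ] z [ 1.e-04 -0.e+00 -1.e+00]
```

View pics/w11.png

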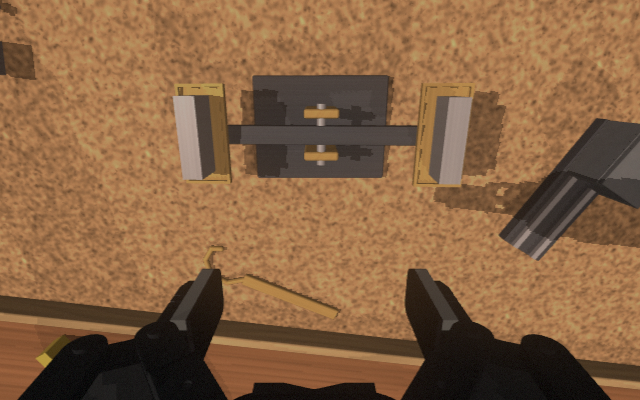

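```bash
python3 - <<'E'
from h import *
c,P,M=load('w11'); hsv=cv2.cvtColor(c['pixels'],cv2.COLOR_BGR2HSV)
def win(n,u0,u1,v0,v1,lo,hi,gold=None):
    W=P[v0:v1,u0:u1]; h=hsv[v0:v1,u0:u1]; m=(W[...,2]>lo)&(W[...,2]<hi)
    if gold is not None:
        g=(h[...,1]>130)&(h[...,0]>15); m&=g if gold else ~g
    q=W[m]; print(n,len(q),rect(q),q.mean(0).round(4),np.percentile(q[:,2],[2,50,98]).round(4))
    A=np.c_[q[:,:2]-q[:,:2].mean(0),np.ones(len(q))]; print('plane',np.linalg.lstsq(A,q[:,2],rcond=None)[0].round(4))
win('b1',165,235,80,190,.088,.12)
win('b2',410,480,80,190,.088,.12)
win('panL',165,235,80,190,.05,.085,True)
win('panR',410,480,80,190,.05,.085,True)
win('beam',230,415,120,150,.045,.08)
win('hood',560,640,100,230,.058,.08)
win('bed',490,640,150,270,.013,.0205); win('rails',490,640,150,270,.021,.028)
E
```

```text
b1 1927 c [562.3  66.3] size [17.5 63.7] long-ang 8.13 [0.5636 0.0658 0.0928] [0.0888 0.093  0.0945]
plane [-0.0036  0.0232  0.0928]
b2 2484 c [ 588.1 -133.2] size [17.  64.2] long-ang 7.67 [ 0.5895 -0.1314  0.1032] [0.0897 0.1048 0.1065]
plane [ 0.0581 -0.4427  0.1032]
panL 2051 c [561.4  63.3] size [40.9 83.7] long-ang 7.58 [0.5675 0.0551 0.0627] [0.0599 0.0623 0.0662]
plane [ 0.0048 -0.0536  0.0627]
panR 2227 c [ 588.2 -134.2] size [40.5 83.9] long-ang 7.32 [ 0.5943 -0.1251  0.0736] [0.071  0.0732 0.0775]
plane [ 0.007  -0.0602  0.0736]
beam 3804 c [574.2 -36.3] size [ 27.4 158.2] long-ang -83.08 [ 0.5758 -0.0375  0.0639] [0.0579 0.064  0.0692]
plane [ 0.0114 -0.0579  0.0639]
hood 1846 c [ 575.4 -303.4] size [35.8 68.6] long-ang 19.92 [ 0.5768 -0.3057  0.0649] [0.0586 0.0658 0.0674]
plane [-0.0369 -0.0506  0.0649]
bed 2996 c [ 527.7 -295.6] size [ 52.  115.9] long-ang -23.71 [ 0.5238 -0.2881  0.018 ] [0.014  0.0181 0.0201]
plane [-0.0101 -0.0212  0.018 ]
rails 1404 c [ 528.8 -294.8] size [ 45.6 116.9] long-ang -23.38 [ 0.526  -0.292   0.0232] [0.0211 0.023  0.0271]
plane [0.0139 0.0041 0.0232]
```

```bash
python3 - <<'E'
from h import *
plan(.5484,.0637,.068,7.6)
E
```

```text
old-yaw shift cm [ 3.11 -9.68 12.95] per row/10 [ 0.311 -0.968  1.295]
new-yaw shift cm [ 3.12 -9.68 12.95] per row/10 [ 0.312 -0.968  1.295]
yaw now 7.56 turn wz -0.04 (tilt z [ 0. -0. -1.])
```

Emit:
{"api": "move_arm", "payload": {"increments": [[5,1,-3.2,0,0,0,0],[5,1,-3.2,0,0,0,0],[5,1.1,-3.3,0,0,0,0],[5,0,0,3,0,0,0],[5,0,0,3,0,0,0],[5,0,0,3,0,0,0],[5,0,0,1,0,0,0],[5,0,0,0,0,0,0],[5,0,0,0,0,0,0],[5,0,0,0,0,0,0]]}}

```text
clock: 28.25
ee_pos: [0.5489, 0.064, 0.0986]
tcp_rot: [0.998, 0.066, 0.001, -0.0]
wrist_force: [-1.4, -0.5, 0.1]
width: 0.0499
```

```bash
python3 - <<'E'
from h import *
s=env.state(); show(s); plan(.5484,.0637,.068,7.6); np.savez('pics/w12s.npz',T=T(s)); save('wrist','w12')
E
```

```text
clock 28.25
qpos [ 0.0353  0.4633 -0.3371  1.8605  0.1987  0.8486 -1.8396]
ee_pos [0.5489 0.064  0.0986]
tcp_rot [ 9.978e-01  6.580e-02  9.000e-04 -0.000e+00]
wrist_force [-1.3904 -0.4878  0.129 ]
moment [0.0083 0.0162 0.0237]
width 0.0499
toolx [0.9913 0.1314 0.0018] y [ 1.314e-01 -9.913e-01  1.000e-04] z [ 1.8e-03  2.0e-04 -1.0e+00]
old-yaw shift cm [-0.06  0.02  3.06] per row/10 [-0.006  0.002  0.306]
new-yaw shift cm [-0.06  0.02  3.06] per row/10 [-0.006  0.002  0.306]
yaw now 7.55 turn wz -0.05 (tilt z [ 1.8e-03  2.0e-04 -1.0e+00])
```

View pics/w12.png

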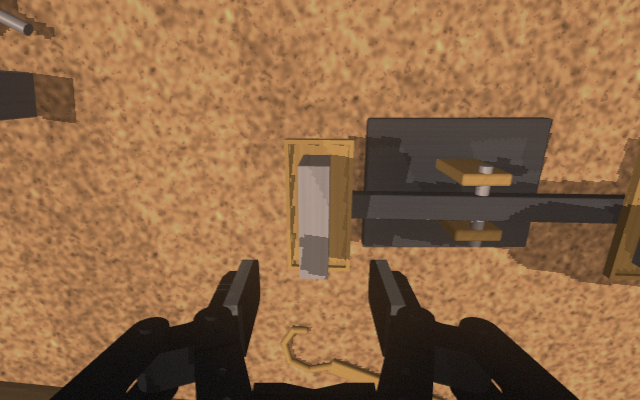

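Emit:
{"api": "move_arm", "payload": {"increments": [[5,0,0,1,0,0,0],[5,0,0,1,0,0,0],[5,0,0,1,0,0,0],[5,0,0,0,0,0,0],[1,0,0,0,0,0,0],[1,0,0,0,0,0,0],[1,0,0,0,0,0,0],[1,0,0,0,0,0,0],[1,0,0,0,0,0,0],[1,0,0,0,0,0,0]], "squeeze": 60}}

```text
clock: 29.55
ee_pos: [0.5485, 0.0641, 0.0681]
tcp_rot: [0.998, 0.066, 0.0, -0.0]
wrist_force: [-1.6, 0.4, 5.8]
width: 0.0125
```

Emit:
{"api": "move_arm", "payload": {"increments": [[1,0,0,-0.2,0,0,0],[1,0,0,-0.4,0,0,0],[1,0,0,-0.6,0,0,0],[1,0,0,-1,0,0,0],[1,0,0,-2,0,0,0],[1,0,0,-2,0,0,0],[1,0,0,-2,0,0,0],[1,0,0,-2,0,0,0],[1,0,0,0,0,0,0],[1,0,0,0,0,0,0]]}}

```text
clock: 30.8
ee_pos: [0.5477, 0.0636, 0.1689]
tcp_rot: [0.998, 0.066, -0.0, 0.0]
wrist_force: [-0.5, -1.8, -4.2]
width: 0.0126
```

```bash
python3 - <<'E'
from h import *
s=env.state(); show(s); np.savez('pics/w13s.npz',T=T(s)); save('wrist','w13')
ux=np.array([np.cos(np.radians(-23.4)),np.sin(np.radians(-23.4))]); m=np.array([.5571,-.3084]); p=m-ux*.05+np.array([-ux[1],ux[0]])*.07; print(p)
plan(*p,.17,-23.4)
E
```

```text
clock 30.8
qpos [ 0.0542  0.3836 -0.3558  1.7835  0.1554  1.0029 -1.8008]
ee_pos [0.5477 0.0636 0.1689]
tcp_rot [ 9.978e-01  6.590e-02 -4.000e-04  1.000e-04]
wrist_force [-0.4541 -1.8479 -4.2172]
moment [ 0.0419  0.0532 -0.0113]
width 0.0126
toolx [ 9.913e-01  1.315e-01 -9.000e-04] y [ 1.315e-01 -9.913e-01  2.000e-04] z [-9.e-04 -3.e-04 -1.e+00]
[ 0.53901262 -0.22429978]
old-yaw shift cm [-4.63 28.43 -0.14] per row/10 [-0.463  2.843 -0.014]
new-yaw shift cm [10.65 26.77 -0.14] per row/10 [ 1.065  2.677 -0.014]
yaw now 7.56 turn wz 30.96 (tilt z [-1.5e-03 -4.0e-04 -1.0e+00])
```

View pics/w13.png

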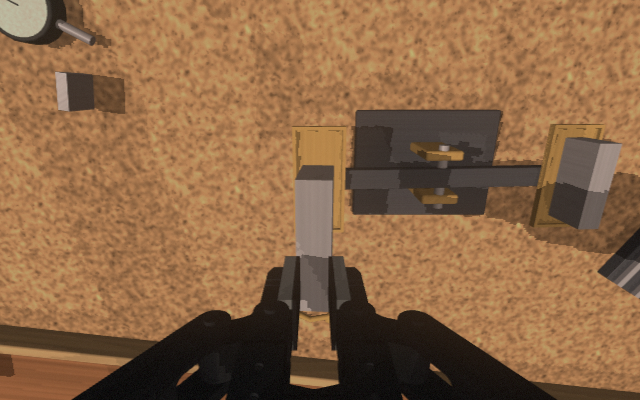

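Emit:
{"api": "move_arm", "payload": {"increments": [[1,0,0,0,0,0,10.3],[1,0,0,0,0,0,10.3],[1,0,0,0,0,0,10.3],[1,1.8,4.5,0,0,0,0],[1,1.8,4.5,0,0,0,0],[1,1.8,4.5,0,0,0,0],[1,1.8,4.5,0,0,0,0],[1,1.8,4.4,0,0,0,0],[1,1.7,4.4,0,0,0,0],[1,0,0,0,0,0,0]]}}

```text
clock: 32.1
ee_pos: [0.5383, -0.2301, 0.1682]
tcp_rot: [0.979, -0.206, -0.001, 0.001]
wrist_force: [0.7, 0.2, -4.8]
width: 0.0124
```

```bash
python3 - <<'E'
from h import *
s=env.state(); show(s); np.savez('pics/w14s.npz',T=T(s)); save('wrist','w14')
E
```

```text
clock 32.1
qpos [ 0.4119  0.4157 -0.14    1.7147  0.0695  1.0177 -1.7384]
ee_pos [ 0.5383 -0.2301  0.1682]
tcp_rot [ 0.9786 -0.2059 -0.001   0.0013]
wrist_force [ 0.6601  0.1663 -4.8317]
moment [0.1373 0.0682 0.0033]
width 0.0124
toolx [ 0.9152 -0.4029 -0.0015] y [-0.4029 -0.9152  0.003 ] z [-0.0026 -0.0022 -1.    ]
```

View pics/w14.png

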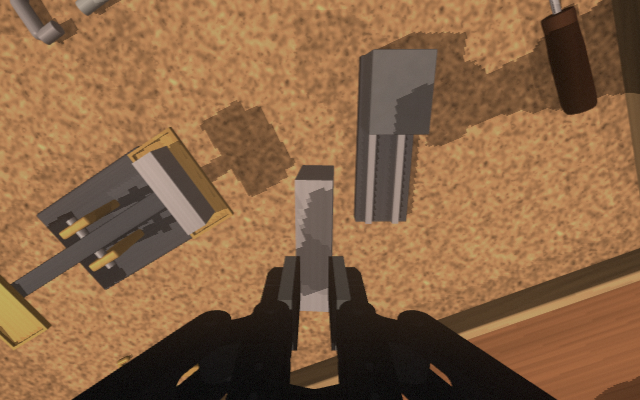

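```bash
python3 - <<'E'
from h import *
c,P,M=load('w14'); g=cv2.cvtColor(c['pixels'],cv2.COLOR_BGR2GRAY).astype(int)
def win(n,m):
    q=P[m]; print(n,len(q),rect(q),q.mean(0).round(4))
v,u=np.mgrid[0:400,0:640]
hm=(u>350)&(u<450)&(v>40)&(v<145)&(P[...,2]>.060)&(P[...,2]<.072); win('hood',hm)
bm=(u>340)&(u<425)&(v>120)&(v<235)&(P[...,2]>.0105)&(P[...,2]<.03); win('bed+rails',bm)
blk=(u>285)&(u<340)&(v>160)&(v<310)&(P[...,2]>.13); win('block',blk)
q=P[blk]; print(np.percentile(q[:,2],[5,50,95]))
Ti=np.linalg.inv(M); t=(Ti[:3,:3]@q.T).T+Ti[:3,3]; top=t[np.abs(t[:,2]-np.median(t[:,2]))<.005]; print('block in tool: x',np.percentile(top[:,0],[1,99]).round(4),'y',np.percentile(top[:,1],[2,50,98]).round(4),rect(top))
# bright rails per row -> project on plane z=.023
K=c['mtx']; W=M@c['tool_from_camera']
L=[[],[]]
for r in range(142,215,3):
    row=g[r,355:412].astype(float); 
    for k,(a,b) in enumerate(((5,25),(33,55))):
        w=np.clip(row[a:b]-row[a:b].mean()-8,0,None)
        if w.sum()<10: continue
        uu=355+a+(w*np.arange(b-a)).sum()/w.sum()
        d=np.array([(uu-K[0,2])/K[0,0],-(r-K[1,2])/K[1,1],-1]); d=W[:3,:3]@d; s=(.023-W[2,3])/d[2]; L[k].append((W[:3,3]+s*d)[:2])
for l in L:
    l=np.array(l,np.float32); f=cv2.fitLine(l,cv2.DIST_HUBER,0,.001,.001).ravel(); print(len(l),f,np.degrees(np.arctan2(f[1],f[0])), l[0],l[-1])
E
```

```text
hood 5419 c [ 584.4 -320.8] size [46.4 59.8] long-ang -23.64 [ 0.5857 -0.3207  0.0661]
bed+rails 4797 c [ 518.7 -292. ] size [50.3 96.7] long-ang -23.37 [ 0.5161 -0.2895  0.0195]
block 6289 c [ 551.9 -234.7] size [23.7 64.2] long-ang -21.12 [ 0.5556 -0.2368  0.1956]
[0.17899937 0.19283716 0.22346495]
block in tool: x [-0.0163  0.046 ] y [-0.0086 -0.0008  0.0069] c [14.4 -1.3] size [23.7 64.2] long-ang -3.65
25 [ 0.9174478  -0.39785618  0.5203741  -0.2788505 ] -23.444225 [ 0.551049   -0.29216328] [ 0.48830202 -0.2649944 ]
25 [ 0.91775036 -0.39715782  0.50748545 -0.30118078] -23.400618 [ 0.54071516 -0.3156285 ] [ 0.47718218 -0.29020256]
```

```bash
python3 - <<'E'
from h import *
plan(.5047,-.2865,.05,-23.42)
E
```

```text
old-yaw shift cm [-0.76  6.85 11.82] per row/10 [-0.076  0.685  1.182]
new-yaw shift cm [-0.78  6.85 11.82] per row/10 [-0.078  0.685  1.182]
yaw now -23.57 turn wz -0.15 (tilt z [-2.2e-03 -1.0e-04 -1.0e+00])
```

Emit:
{"api": "move_arm", "payload": {"increments": [[1,-0.3,2.3,0,0,0,-0.15],[1,-0.3,2.3,0,0,0,0],[1,-0.2,2.25,0,0,0,0],[1,0,0,3,0,0,0],[1,0,0,3,0,0,0],[1,0,0,3,0,0,0],[1,0,0,2,0,0,0],[1,0,0,0.8,0,0,0],[1,0,0,0,0,0,0],[1,0,0,0,0,0,0]]}}

```text
clock: 33.4
ee_pos: [0.5066, -0.2843, 0.0524]
tcp_rot: [0.98, -0.201, 0.001, 0.0]
wrist_force: [-0.8, -0.4, -4.3]
width: 0.0129
```

```bash
python3 - <<'E'
from h import *
s=env.state(); show(s); np.savez('pics/w15s.npz',T=T(s)); save('wrist','w15'); plan(.5047,-.2865,.0255,-23.42)
E
```

```text
clock 33.4
qpos [ 0.5052  0.541  -0.1205  1.8424  0.0898  0.7621 -1.6383]
ee_pos [ 0.5066 -0.2843  0.0524]
tcp_rot [ 9.796e-01 -2.008e-01  7.000e-04  1.000e-04]
wrist_force [-0.8193 -0.3516 -4.3404]
moment [ 0.0742  0.0591 -0.0049]
width 0.0129
toolx [ 0.9194 -0.3934  0.0014] y [-0.3934 -0.9194 -0.    ] z [ 1.3e-03 -5.0e-04 -1.0e+00]
old-yaw shift cm [-0.1   0.26  2.69] per row/10 [-0.01   0.026  0.269]
new-yaw shift cm [-0.1   0.26  2.69] per row/10 [-0.01   0.026  0.269]
yaw now -23.18 turn wz 0.24 (tilt z [ 1.5e-03 -7.0e-04 -1.0e+00])
```

View pics/w15.png

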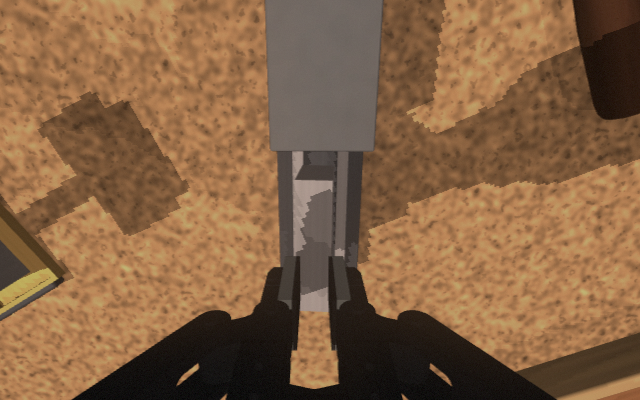

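Emit:
{"api": "move_arm", "payload": {"increments": [[1,-0.1,0.26,0,0,0,0.24],[1,0,0,0.5,0,0,0],[1,0,0,0.5,0,0,0],[1,0,0,0.4,0,0,0],[1,0,0,0.3,0,0,0],[1,0,0,0,0,0,0],[1,0,0,0,0,0,0],[1,0,0,0,0,0,0],[1,0,0,0,0,0,0],[1,0,0,0,0,0,0]]}}

```text
clock: 34.7
ee_pos: [0.504, -0.2864, 0.0346]
tcp_rot: [0.979, -0.203, 0.0, 0.0]
wrist_force: [-1.3, 0.2, -4.0]
width: 0.0129
```

```bash
python3 - <<'E'
from h import *
s=env.state(); show(s); np.savez('pics/w16s.npz',T=T(s)); c=save('wrist','w16'); plan(.5047,-.2865,.0255,-23.42)
cv2.imwrite('pics/w16z.png',cv2.resize(c['pixels'][130:330,220:420],None,fx=3,fy=3,interpolation=2))
E
```

```text
clock 34.7
qpos [ 0.5072  0.5641 -0.1165  1.857   0.0939  0.7254 -1.6415]
ee_pos [ 0.504  -0.2864  0.0346]
tcp_rot [ 9.792e-01 -2.030e-01  1.000e-04  1.000e-04]
wrist_force [-1.2531  0.1965 -3.9887]
moment [ 0.0475  0.0707 -0.0228]
width 0.0129
toolx [ 9.175e-01 -3.976e-01  2.000e-04] y [-3.976e-01 -9.175e-01  1.000e-04] z [ 2.e-04 -2.e-04 -1.e+00]
old-yaw shift cm [ 0.07 -0.02  0.91] per row/10 [ 0.007 -0.002  0.091]
new-yaw shift cm [ 0.07 -0.02  0.91] per row/10 [ 0.007 -0.002  0.091]
yaw now -23.43 turn wz -0.01 (tilt z [ 2.e-04 -1.e-04 -1.e+00])
```

View pics/w16z.png

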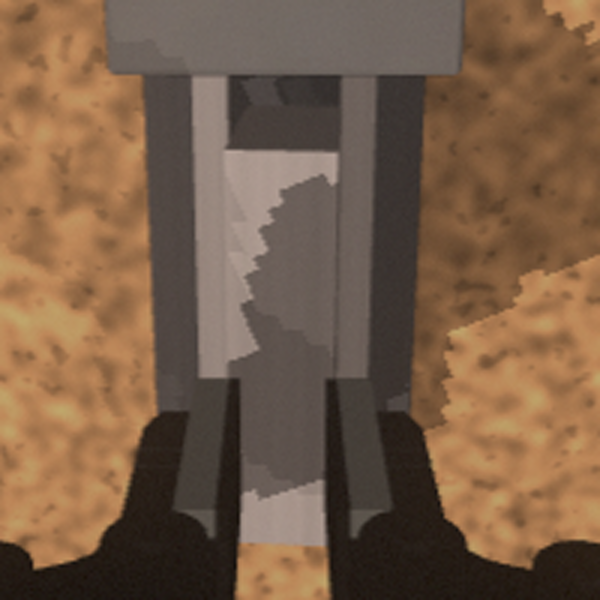

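Emit:
{"api": "move_arm", "payload": {"increments": [[1,0,0,0.3,0,0,0],[1,0,0,0.2,0,0,0],[1,0,0,0.15,0,0,0],[1,0,0,0.1,0,0,0],[1,0,0,0.1,0,0,0],[1,0,0,0,0,0,0],[1,0,0,0,0,0,0],[1,0,0,0,0,0,0],[1,0,0,0,0,0,0],[1,0,0,0,0,0,0]]}}

```text
clock: 36.0
ee_pos: [0.5039, -0.2864, 0.026]
tcp_rot: [0.979, -0.203, -0.0, 0.0]
wrist_force: [-2.0, 0.3, -3.7]
width: 0.0128
```

Emit:
{"api": "move_arm", "payload": {"increments": [[1,0,0,0.05,0,0,0],[1,0,0,0.05,0,0,0],[1,0,0,0.05,0,0,0],[1,0,0,0,0,0,0],[1,0,0,0,0,0,0],[1,0,0,0,0,0,0],[1,0,0,0,0,0,0],[1,0,0,0,0,0,0],[1,0,0,0,0,0,0],[1,0,0,0,0,0,0]]}}

```text
clock: 37.25
ee_pos: [0.5038, -0.2866, 0.0256]
tcp_rot: [0.979, -0.203, 0.0, 0.0]
wrist_force: [-4.9, 2.0, 12.2]
width: 0.0126
```

```bash
python3 - <<'E'
from h import *
show()
E
```

```text
clock 37.25
qpos [ 0.506   0.5766 -0.1146  1.8633  0.0968  0.7068 -1.644 ]
ee_pos [ 0.5038 -0.2866  0.0256]
tcp_rot [ 9.791e-01 -2.032e-01  1.000e-04  2.000e-04]
wrist_force [-4.8774  1.9911 12.2164]
moment [ 0.4893  1.3476 -0.0194]
width 0.0126
toolx [ 9.174e-01 -3.979e-01  2.000e-04] y [-3.979e-01 -9.174e-01  4.000e-04] z [ 0.e+00 -5.e-04 -1.e+00]
```

Emit:
{"api": "move_arm", "payload": {"increments": [[1,0,0,-0.13,0,0,0],[1,0,0,0,0,0,0],[1,0.2,0,0,0,0,0],[1,0.3,0,0,0,0,0],[1,0.3,0,0,0,0,0],[1,0.3,0,0,0,0,0],[1,0.3,0,0,0,0,0],[1,0.2,0,0,0,0,0],[1,0,0,0,0,0,0],[1,0,0,0,0,0,0]]}}

```text
clock: 38.5
ee_pos: [0.5176, -0.2923, 0.0257]
tcp_rot: [0.979, -0.203, -0.001, -0.0]
wrist_force: [-5.3, 2.7, 4.4]
width: 0.0128
```

```bash
cat >> h.py <<'E'
def fu():
    s=env.state(); ux=np.array([.9176,-.3975]); n=np.array([.3975,.9176]); p=np.array(s['ee_pos']); f=np.array(s['wrist_force'])
    print('t',round(float(s['clock']),2),'u %.4f n %.4f z %.4f'%(ux@p[:2],n@p[:2],p[2]),'front past mouth mm %.1f'%((ux@p[:2]+.0148+.032-.6338)*1000),'Fu %.2f Fn %.2f Fz %.2f'%(ux@f[:2],n@f[:2],f[2]),'w',s['width'])
E
python3 - <<'E'
from h import *
fu();show(); c=save('wrist','w17')
cv2.imwrite('pics/w17z.png',cv2.resize(c['pixels'][130:330,220:420],None,fx=3,fy=3,interpolation=2))
E
```

```text
t 38.5 u 0.5911 n -0.0624 z 0.0257 front past mouth mm 4.1 Fu -5.94 Fn 0.32 Fz 4.38 w 0.012841637848258204
clock 38.5
qpos [ 0.5031  0.5956 -0.1134  1.8228  0.0954  0.7306 -1.6418]
ee_pos [ 0.5176 -0.2923  0.0257]
tcp_rot [ 9.792e-01 -2.030e-01 -1.100e-03 -2.000e-04]
wrist_force [-5.3181  2.6554  4.3763]
moment [ 0.5448  1.3006 -0.0046]
width 0.0128
toolx [ 0.9176 -0.3975 -0.0022] y [-3.975e-01 -9.176e-01  1.000e-04] z [-2.1e-03  8.0e-04 -1.0e+00]
```

View pics/w17z.png

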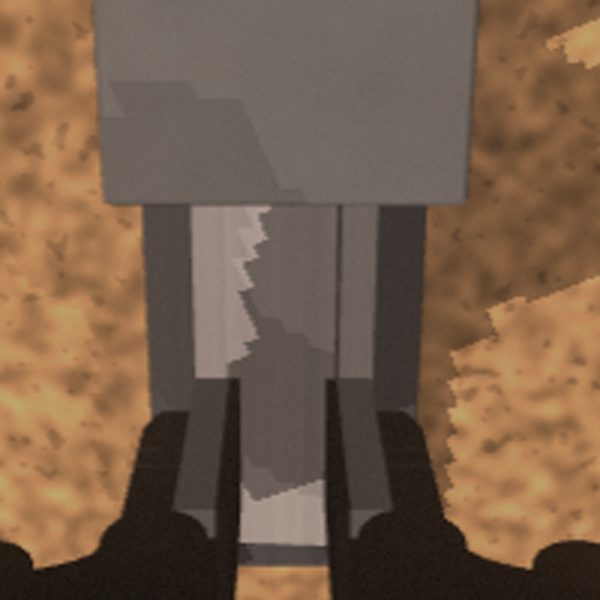

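Emit:
{"api": "move_arm", "payload": {"increments": [[1,0,0,-0.05,0,0,0],[1,0,0,-0.04,0,0,0],[1,0,0,0,0,0,0],[1,0,0,0,0,0,0],[1,0,0,0,0,0,0],[1,0,0,0,0,0,0],[1,0,0,0,0,0,0],[1,0,0,0,0,0,0],[1,0,0,0,0,0,0],[1,0,0,0,0,0,0]]}}

```text
clock: 39.8
ee_pos: [0.5186, -0.2927, 0.0267]
tcp_rot: [0.979, -0.203, 0.0, 0.0]
wrist_force: [0.5, -0.4, -5.5]
width: 0.0127
```

```bash
python3 - <<'E'
from h import *
fu()
E
```

```text
t 39.8 u 0.5923 n -0.0625 z 0.0267 front past mouth mm 5.3 Fu 0.60 Fn -0.20 Fz -5.45 w 0.012725583122699915
```

Emit:
{"api": "move_arm", "payload": {"increments": [[1,0.1,0,0,0,0,0],[1,0.1,0,0,0,0,0],[1,0.1,0,0,0,0,0],[1,0.1,0,0,0,0,0],[1,0,0,0,0,0,0],[1,0,0,0,0,0,0],[1,0,0,0,0,0,0],[1,0,0,0,0,0,0],[1,0,0,0,0,0,0],[1,0,0,0,0,0,0]]}}

```text
clock: 41.05
ee_pos: [0.5223, -0.2943, 0.0267]
tcp_rot: [0.979, -0.203, -0.0, 0.0]
wrist_force: [0.2, 0.3, -3.8]
width: 0.0129
```

Emit:
{"api": "move_arm", "payload": {"increments": [[1,0.05,0,0,0,0,0],[1,0.05,0,0,0,0,0],[1,0.05,0,0,0,0,0],[1,0.05,0,0,0,0,0],[1,0.05,0,0,0,0,0],[1,0,0,0,0,0,0],[1,0,0,0,0,0,0],[1,0,0,0,0,0,0],[1,0,0,0,0,0,0],[1,0,0,0,0,0,0]]}}

```text
clock: 42.3
ee_pos: [0.5246, -0.2953, 0.0267]
tcp_rot: [0.979, -0.203, -0.0, 0.0]
wrist_force: [-0.4, 0.1, -4.2]
width: 0.0126
```

Emit:
{"api": "move_arm", "payload": {"increments": [[1,0.05,0,0,0,0,0],[1,0.05,0,0,0,0,0],[1,0.05,0,0,0,0,0],[1,0.05,0,0,0,0,0],[1,0.05,0,0,0,0,0],[1,0,0,0,0,0,0],[1,0,0,0,0,0,0],[1,0,0,0,0,0,0],[1,0,0,0,0,0,0],[1,0,0,0,0,0,0]]}}

```text
clock: 43.55
ee_pos: [0.5269, -0.2963, 0.0267]
tcp_rot: [0.979, -0.203, 0.0, 0.0]
wrist_force: [-0.1, -0.2, -4.4]
width: 0.0128
```

Emit:
{"api": "move_arm", "payload": {"increments": [[1,0.05,0,0,0,0,0],[1,0.05,0,0,0,0,0],[1,0.05,0,0,0,0,0],[1,0.05,0,0,0,0,0],[1,0.05,0,0,0,0,0],[1,0,0,0,0,0,0],[1,0,0,0,0,0,0],[1,0,0,0,0,0,0],[1,0,0,0,0,0,0],[1,0,0,0,0,0,0]]}}

```text
clock: 44.8
ee_pos: [0.5292, -0.2973, 0.0267]
tcp_rot: [0.979, -0.203, 0.0, 0.0]
wrist_force: [0.3, -0.4, -4.7]
width: 0.0129
```

Emit:
{"api": "move_arm", "payload": {"increments": [[1,0.05,0,0,0,0,0],[1,0.05,0,0,0,0,0],[1,0.05,0,0,0,0,0],[1,0.05,0,0,0,0,0],[1,0.05,0,0,0,0,0],[1,0,0,0,0,0,0],[1,0,0,0,0,0,0],[1,0,0,0,0,0,0],[1,0,0,0,0,0,0],[1,0,0,0,0,0,0]]}}

```text
clock: 46.05
ee_pos: [0.5315, -0.2983, 0.0267]
tcp_rot: [0.979, -0.203, 0.0, 0.0]
wrist_force: [0.1, 0.3, -4.9]
width: 0.0127
```

Emit:
{"api": "move_arm", "payload": {"increments": [[1,0.05,0,0,0,0,0],[1,0.05,0,0,0,0,0],[1,0.05,0,0,0,0,0],[1,0.05,0,0,0,0,0],[1,0.05,0,0,0,0,0],[1,0,0,0,0,0,0],[1,0,0,0,0,0,0],[1,0,0,0,0,0,0],[1,0,0,0,0,0,0],[1,0,0,0,0,0,0]]}}

```text
clock: 47.3
ee_pos: [0.5338, -0.2993, 0.0267]
tcp_rot: [0.979, -0.203, 0.0, 0.0]
wrist_force: [-0.8, 0.1, -5.4]
width: 0.0129
```

Emit:
{"api": "move_arm", "payload": {"increments": [[1,0.05,0,0,0,0,0],[1,0.05,0,0,0,0,0],[1,0.05,0,0,0,0,0],[1,0.05,0,0,0,0,0],[1,0,0,0,0,0,0],[1,0,0,0,0,0,0],[1,0,0,0,0,0,0],[1,0,0,0,0,0,0],[1,0,0,0,0,0,0],[1,0,0,0,0,0,0]]}}

```text
clock: 48.55
ee_pos: [0.5356, -0.3001, 0.0267]
tcp_rot: [0.979, -0.203, -0.0, 0.0]
wrist_force: [-0.6, -0.6, -4.6]
width: 0.013
```

```bash
python3 - <<'E'
from h import *
fu(); s=env.state(); np.savez('pics/w18s.npz',T=T(s)); c=save('wrist','w18')
cv2.imwrite('pics/w18z.png',cv2.resize(c['pixels'][130:330,220:420],None,fx=3,fy=3,interpolation=2))
E
```

```text
t 48.55 u 0.6107 n -0.0625 z 0.0267 front past mouth mm 23.7 Fu -0.38 Fn -0.76 Fz -4.58 w 0.012971580603956326
```

View pics/w18z.png

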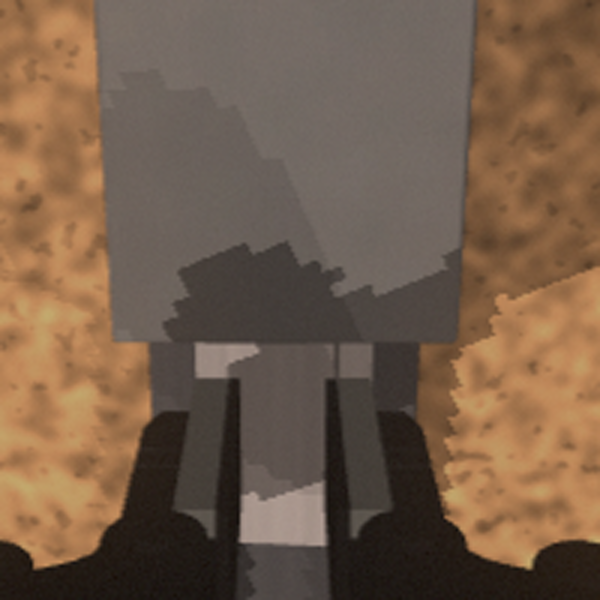

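Emit:
{"api": "move_arm", "payload": {"increments": [[1,0.05,0,0,0,0,0],[1,0.05,0,0,0,0,0],[1,0.05,0,0,0,0,0],[1,0.05,0,0,0,0,0],[1,0,0,0,0,0,0],[1,0,0,0,0,0,0],[1,0,0,0,0,0,0],[1,0,0,0,0,0,0],[1,0,0,0,0,0,0],[1,0,0,0,0,0,0]]}}

```text
clock: 49.85
ee_pos: [0.5375, -0.3009, 0.0267]
tcp_rot: [0.979, -0.203, 0.0, 0.0]
wrist_force: [-0.3, 0.1, -3.6]
width: 0.0124
```

Emit:
{"api": "move_arm", "payload": {"increments": [[1,0.05,0,0,0,0,0],[1,0.05,0,0,0,0,0],[1,0.05,0,0,0,0,0],[1,0.05,0,0,0,0,0],[1,0,0,0,0,0,0],[1,0,0,0,0,0,0],[1,0,0,0,0,0,0],[1,0,0,0,0,0,0],[1,0,0,0,0,0,0],[1,0,0,0,0,0,0]]}}

```text
clock: 51.1
ee_pos: [0.5385, -0.3014, 0.0264]
tcp_rot: [0.979, -0.203, -0.001, -0.0]
wrist_force: [-5.6, 2.9, -3.8]
width: 0.0127
```

Emit:
{"api": "move_arm", "payload": {"increments": [[1,0.05,0,0,0,0,0],[1,0,0,0,0,0,0],[1,0,0,0,0,0,0],[1,0,0,0,0,0,0],[1,0,0,0,0,0,0],[1,0,0,0,0,0,0],[1,0,0,0,0,0,0],[1,0,0,0,0,0,0],[1,0,0,0,0,0,0],[1,0,0,0,0,0,0]]}}

```text
clock: 52.35
ee_pos: [0.5387, -0.3014, 0.0264]
tcp_rot: [0.979, -0.203, -0.001, -0.0]
wrist_force: [-5.8, 3.5, -2.5]
width: 0.0127
```

```bash
python3 - <<'E'
from h import *
fu(); save('side','s19')
E
```

```text
t 52.35 u 0.6141 n -0.0625 z 0.0264 front past mouth mm 27.1 Fu -6.71 Fn 0.89 Fz -2.47 w 0.01272876205047466
```

Emit:
{"api": "move_arm", "payload": {"increments": [[1,0.05,0,0,0,0,0],[1,0,0,0,0,0,0],[1,0,0,0,0,0,0],[1,0,0,0,0,0,0],[1,0,0,0,0,0,0],[1,0,0,0,0,0,0],[1,0,0,0,0,0,0],[1,0,0,0,0,0,0],[1,0,0,0,0,0,0],[1,0,0,0,0,0,0]]}}

```text
clock: 53.65
ee_pos: [0.5388, -0.3015, 0.0263]
tcp_rot: [0.979, -0.203, -0.001, -0.0]
wrist_force: [-6.2, 2.4, -1.7]
width: 0.0129
```

```bash
python3 - <<'E'
from h import *
fu()
E
```

```text
t 53.65 u 0.6143 n -0.0625 z 0.0263 front past mouth mm 27.3 Fu -6.68 Fn -0.23 Fz -1.74 w 0.012931296014885055
```

Emit:
{"api": "move_arm", "payload": {"increments": [[1,0.05,0,0,0,0,0],[1,0.04,0,0,0,0,0],[1,0,0,0,0,0,0],[1,0,0,0,0,0,0],[1,0,0,0,0,0,0],[1,0,0,0,0,0,0],[1,0,0,0,0,0,0],[1,0,0,0,0,0,0],[1,0,0,0,0,0,0],[1,0,0,0,0,0,0]]}}

```text
clock: 54.9
ee_pos: [0.5391, -0.3017, 0.0262]
tcp_rot: [0.979, -0.203, -0.002, -0.0]
wrist_force: [-7.7, 4.2, -0.2]
width: 0.0127
```

```bash
python3 - <<'E'
from h import *
fu(); s=env.state(); c=save('wrist','w20')
cv2.imwrite('pics/w20z.png',cv2.resize(c['pixels'][130:330,220:420],None,fx=3,fy=3,interpolation=2))
E
```

```text
t 54.9 u 0.6146 n -0.0625 z 0.0262 front past mouth mm 27.6 Fu -8.69 Fn 0.76 Fz -0.17 w 0.012694156525355105
```

View pics/w20z.png

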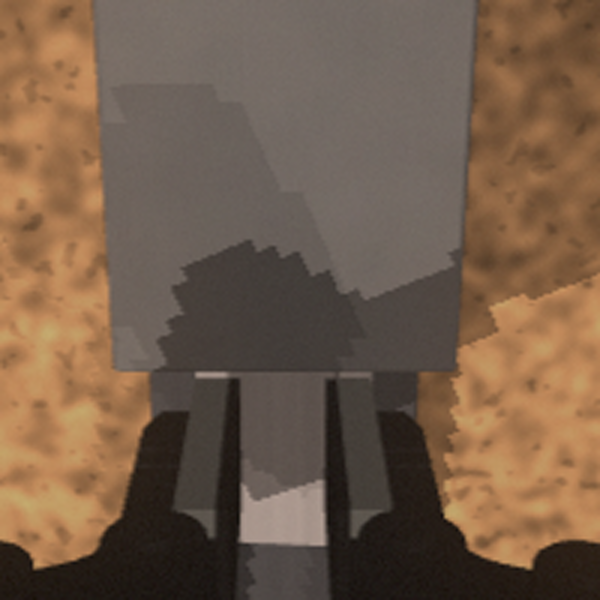

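Emit:
{"api": "move_arm", "payload": {"increments": [[1,-0.05,0,0,0,0,0],[1,-0.1,0,0.01,0,0,0],[1,-0.06,0,0.04,0,0,0],[1,0,0,0,0,0,0],[2.5,0,0,0,0,0,0],[4,0,0,0,0,0,0],[4,0,0,0,0,0,0],[4,0,0,0,0,0,0],[4,0,0,-0.5,0,0,0],[4,0,0,-1,0,0,0]]}}

```text
clock: 56.2
ee_pos: [0.5389, -0.3015, 0.0415]
tcp_rot: [0.979, -0.203, -0.0, -0.0]
wrist_force: [1.0, -0.4, 0.2]
width: 0.0401
```

Emit:
{"api": "move_arm", "payload": {"increments": [[4,0,0,-2,0,0,0],[4,0,0,-3,0,0,0],[4,0,0,-3,0,0,0],[4,0,0,-3,0,0,0],[4,-3,-2,0,0,0,0],[4,-3,-2,0,0,0,0],[4,0,0,0,0,0,0],[4,0,0,0,0,0,0],[4,0,0,0,0,0,0],[4,0,0,0,0,0,0]]}}

```text
clock: 57.45
ee_pos: [0.5002, -0.2417, 0.1511]
tcp_rot: [0.979, -0.203, 0.0, 0.0]
wrist_force: [-0.6, -0.7, 0.1]
width: 0.0403
```

```bash
python3 - <<'E'
from h import *
fu(); s=env.state(); np.savez('pics/w21s.npz',T=T(s)); c=save('wrist','w21'); save('top','t21')
c,P,M=load('w21'); ux=np.array([.9176,-.3975]); n=np.array([.3975,.9176])
U=P[...,:2]@ux-.6338; N=P[...,:2]@n+.0618
m=(P[...,2]>.044)&(P[...,2]<.056)&(U<-.002)&(U>-.08)&(abs(N)<.03); q=P[m]; print('blk',m.sum(),rect(q),'U',np.percentile(U[m],[1,99]),'N',np.percentile(N[m],[2,50,98]),'z',np.median(q[:,2]))
B=(abs(P[...,0]-.588)<.06)&(abs(P[...,1]+.134)<.05)&(P[...,2]>.085); q=P[B]; print('b2',B.sum(),len(q) and rect(q),len(q) and np.median(q[:,2]))
E
```

```text
t 57.45 u 0.5550 n -0.0230 z 0.1511 front past mouth mm -32.0 Fu -0.32 Fn -0.88 Fz 0.07 w 0.04034430871594331
blk 1116 c [ 537.4 -302. ] size [16.2 36.3] long-ang -23.21 U [-0.03850721 -0.00258755] N [-0.00942912 -0.00138177  0.0062256 ] z 0.05014254948337976
b2 3046 c [ 589.1 -138.2] size [17.6 64.2] long-ang 7.67 0.09294485022825863
```

View pics/w21.png

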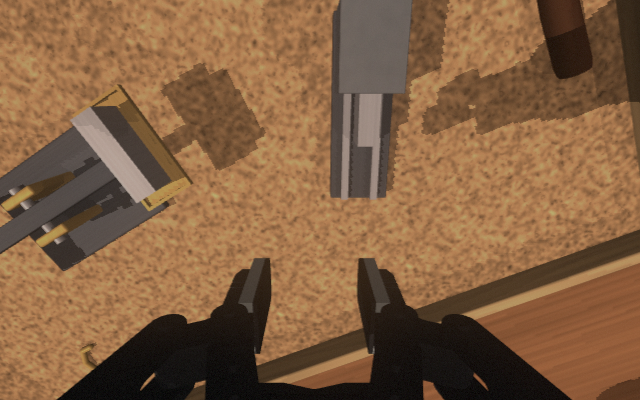

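View pics/t21.png

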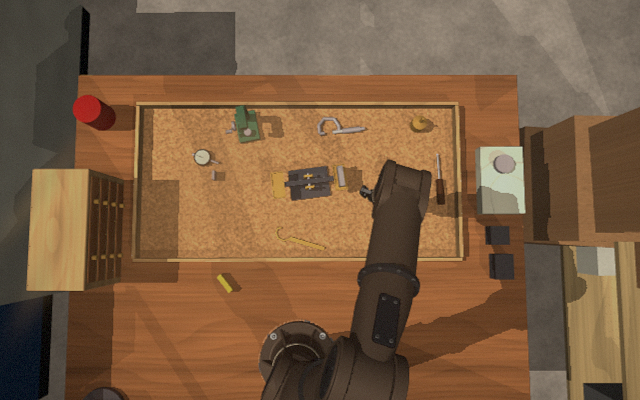

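```bash
python3 - <<'E'
from h import *
print(env.close_job()); fu()
E
```

```text
the job is handed in; nothing more can be done
None
the job is handed in; nothing more can be done
```

I carried the whole task through and handed the job in. The last clock reading was 57.5 s, against the 72 s limit. No verdict is reported, so I can't confirm it passed.

- **Weighing:** I placed both blocks on opposite pans and let go. The left pan settled low, with the beam at about -0.06 rad. The wrist readings agreed: about 4.4 N for the left block against about 3.2 N for the right. I took the left block.
- **Seating:** I laid it between the rails and slid it in. I felt the stop about 26 mm inside the hood. The pressing force read about 6.5 N for roughly 2.5 s, then about 8.7 N for about 1 s. Bed friction accounts for part of those readings.
- **Last check:** The seated block's front is about 25.5 mm inside the hood. It is in line with the rails to within about 0.2° and stays between them. The other block still lies about 2 mm off the centre of the right pan. The gripper is clear and the wrist force is about zero. In the last overhead picture the bystanders in view had not moved. The arm hid part of that picture.

**What could count against the run:**
- While laying the heavy block down I briefly pressed it on the bed with about 16.6 N. If the bed counts as part of the hood, that breaks the 15 N limit.
- While setting that block on its pan I also pressed the pan with about 30 N, though the beam was unharmed.

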